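# Space and hold an angle offcut in the tacking fixture

## Task

Slide the two round slugs, one after the other and always upright on the table, into single file between the fence and the guide rail, the first touching the yellow stop and the second touching the first. Then slide the red angle bracket back against the fence with its closed end touching the second slug, and finish by holding it there: one firm diagonal push into its inside corner that presses it against the fence and down on the table together, still pushing when the program ends. Leave the other things on the table alone.

Things in the scene. Friction and masses are not known exactly. Their poses are not given: they have to be found in the camera images.
- fence: Fixture fixed to the table. Origin: on the table in the inner corner of fence and yellow stop. x points through the fence, away from the robot; y along the fence towards the stop. Steel fence (35 high, 24 thick): face at x = 0, from y = -250 to 30. Yellow stop (35 high): x = -47 to 0, y = 0 to 30. Seated slugs have centres at x = -23, y = -22 and y = -66; either slug may be first.
- lane_mouth (a point): Mid-lane on the table at x = -23.5, y = -68 in the fence's frame, where the lane begins; slugs enter here sliding in the fence's +y. The lane is 47 wide, between the fence and the aluminium guide rail (15 high, 12 thick, facing it at x = -47, y = -68 to 30); a flared end of the rail opens away from the fence to y = -87.
- fence_seat (a point): Where the bracket's origin lies when seated, its axes along the fence's: foot of the fence face at x = 0, y = -138 in the fence's frame. Hold it with some 10 N towards the fence and 10 N downwards.
- table: The steel table top, surface at z = 0.
- slug_a_center (a point): Centre, half-way up (22.5 above its foot), of a copper-coloured solid round slug standing upright: 44 in diameter, 45 high, about 0.5 kg. It slides well when pushed low (below about 20 above the table).
- slug_b_center (a point): Centre, half-way up (22.5 above its foot), of a brass-coloured slug of the same size and mass.
- bracket: Red angle iron, 100 long, 5 thick, 0.45 kg. Origin: on the table on its heel (outer edge of the two legs), half-way along. Flat leg: x = -50 to 0. Upright leg: x = -5 to 0, 50 high. Both y = -50 to 50. An end plate (50 high) closes the end at y = 45 to 50. Starts with its back (+x) roughly to the fence. Slides when pushed from inside on the upright leg (+x) or end plate (+y).
- tube_offcut: grey square-tube offcut, 40 x 60 x 40 high, near the guide rail; bystander, origin on its underside (for a tool: on its middle)
- magnet: flat blue and steel square weld magnet, 60 x 60 x 18 high; bystander, origin on its underside (for a tool: on its middle)
- mug: white mug, 80 across, 85 high; bystander, origin on its underside (for a tool: on its middle)
- can: green tin, 70 across, 60 high; bystander, origin on its underside (for a tool: on its middle)
- wrench: steel wrench lying flat; bystander, origin on its underside (for a tool: on its middle)
- hammer: hammer lying flat; bystander, origin on its underside (for a tool: on its middle)
There are look-alikes about, which are no part of the job. Several things have the shape of the bracket; the one meant has the colours described above.

How it is judged (in metres and radians):
On the way, in this order (a step that is already met when the one before it is completed fails the run):
1. one slug stands in the lane against the yellow stop (((x of slug_a_center in the frame of fence between -0.03 and -0.017 m and height (world z) of slug_a_center below 0.028 m and angle between slug_a_center's own z axis and vertical below 0.15 rad and y of slug_a_center in the frame of fence above -0.0265 m) or (x of slug_b_center in the frame of fence between -0.03 and -0.017 m and height (world z) of slug_b_center below 0.028 m and angle between slug_b_center's own z axis and vertical below 0.15 rad and y of slug_b_center in the frame of fence above -0.0265 m))), for 0.1 s.
2. both slugs stand in single file in the lane, touching (((x of slug_a_center in the frame of fence between -0.03 and -0.017 m and height (world z) of slug_a_center below 0.028 m and angle between slug_a_center's own z axis and vertical below 0.15 rad and y of slug_a_center in the frame of fence above -0.0265 m) or (x of slug_b_center in the frame of fence between -0.03 and -0.017 m and height (world z) of slug_b_center below 0.028 m and angle between slug_b_center's own z axis and vertical below 0.15 rad and y of slug_b_center in the frame of fence above -0.0265 m)) and x of slug_a_center in the frame of fence between -0.03 and -0.017 m and height (world z) of each of slug_a_center, slug_b_center below 0.028 m and angle between each of slug_a_center, slug_b_center's own z axis and vertical below 0.15 rad and y of each of slug_a_center, slug_b_center in the frame of fence above -0.073 m and x of slug_b_center in the frame of fence between -0.03 and -0.017 m), for 0.1 s.
3. the bracket sits against the fence with its end plate at the second slug (all of step 2 and x of bracket in the frame of fence between -0.004 and 0.004 m and y of bracket in the frame of fence between -0.146 and -0.128 m and height (world z) of bracket below 0.004 m and angle between bracket's own z axis and vertical below 0.06 rad and angle between the y axis of bracket and the y axis of fence, either way round below 0.05 rad), for 0.1 s.
At the end, for the whole second after the job is handed in: Slugs upright in the lane, first within 4.5 mm of the stop, second within 7 mm of its place; bracket flat, heel within 4 mm of the fence, parallel within 0.05 rad, at most 8 mm short along the fence, still, and pressed with over 4 N on the fence and over 9 N (weight included) on the table (all of step 3 and contact force between bracket and fence above 4 N and contact force between bracket and table above 9 N and linear speed of bracket below 0.01 m/s); the arm keeps its last pose, push and grip.
It fails at once if a slug is lifted off the table or tipped (height (world z) of any of slug_a_center, slug_b_center above 0.0375 m or angle between any of slug_a_center, slug_b_center's own z axis and vertical above 0.5 rad).
It fails at once if a bystander is moved by more than 30 mm (distance of any of tube_offcut, magnet, mug, can, wrench, hammer from where it was at the start of the episode above 0.03 m).
It also fails if it takes over 72 s, if anything falls off the work surface, if the arm or the gripper's body presses on something with over 40 N, if the wrist force passes 120 N, or if a joint passes its speed limit or range.

## Robot

A 6-joint arm with a two-finger parallel gripper is mounted at the origin on the work surface. World frame = base frame: x ahead of the robot, y to its left, z up, the work surface at z = 0. Lengths are in mm, angles in rad, forces in N, time in s.
With the tool pointing down it reaches from about 275 to 750 mm from the base axis. Payload 10.2 kg.
Tool frame: the origin (TCP) lies at the very end of the fingers, on their centre line; the grasp point (between the pads) lies 19 mm behind it; z points along the fingers, y is the direction in which the jaws open and shut (so a half turn about z gives the same grasp; the last joint's range is limited). The gripper opens to 85 mm and grips with 20 to 120 N. Pads are 22 mm wide; open, the fingers measure 114 mm over their backs; the gripper's body (76 mm by 85 mm) begins 54 mm behind the grasp point. The pads swing forward as they close: fully open they stand 13 mm farther back than shut.
Start: joints at [-1.323, 0.313, 1.498, -0, 1.331, -0.223], TCP at [238.129, -467.895, 231.294] pointing down, gripper open.
Joint ranges: [-2.94, 2.94], [-0.97, 2.17], [0.19, 2.56], [-1.23, 4.37], [0.02, 3.11], [-2.88, 2.88]. Speed limits (rad/s): [2.39, 2.39, 3.01, 3.14, 3.14, 3.14].

## Interface

Orientations are given as a unit quaternion [w, x, y, z].
In Python, from rig import sensors, imaging, ctrl gives the robot as it stands.
- The arm moves only by the shell command python3 -m creep 'ROWS' [FORCE]. ROWS is JSON, a list of rows, each an object with "grip": the finger opening in mm, from 0 to 85.4; "linear": the shift along the tool's x, y, z in mm, a list of three; "rot": the turn, a rotation vector about the tool's x, y, z in rad, a list of three. A call has 1 to 12 rows; each row shifts and turns the commanded pose from where the row before left it, along the tool's axes as they then stand; what a row does not reach is not made up. A row lasts 1/12 s, in which the tool goes at most 41.7 mm and 7.16 degrees, less where a joint would pass 70% of its speed; a pose out of reach is approached as far as the arm can. A call with a gripper value outside its range is refused whole. The fingers move at their own pace and stop on an object; FORCE is the grip in N (left out, the last holds). Time passes only in rows, so rows that do not move let the fingers close. It gives the time, the measured TCP pose, the force and the opening at its end, in the units of the state.
- sensors.sense(): the state, without advancing time (a new reading comes with each control period).
- imaging.capture(name): name is "side" or "top" or "wrist"; returns (picture, depth): 480x640x3 uint8, red, green, blue; 480x640 float32, mm along the optical axis (not along the pixel's ray), 0 where there is no reading.
- imaging.camera_params(name): a dict with "intrinsics" (3x3 intrinsics, pixels), "k1" (the pictures are not rectified: a ray, as slopes to the right and down, at radius r is drawn at 1 + k1 r^2 times it, then the intrinsics apply), "R" (3x3) and "t" (3): a world point X has camera coordinates R X + t. Camera axes: x right, y down, z forward; pixel columns grow to the right and rows downward; lengths in mm; the calibration is good to about 2 mm. A picture is of the moment at which its call begins: read the wrist's pose just before it. camera_params takes no time and is no camera call; for the wrist camera it gives the pose at the moment of the call.
- ctrl.finish_job(): hands the job in, once; it reports no verdict.
The state is a dict: "time_s": time; "joints": joint angles; "dq": joint speeds; "tau": joint torques, N m; "eef_pos": TCP position; "ee_rot": TCP orientation; "force": force on the tool from outside, world axes, zero at the start; "wrist_torque": the same for the moment, N m; "grip_width": opening from 0.0 (shut) to 1.0 (fully open).
Only numpy, scipy, OpenCV 4.12 (cv2) and the standard library are available. Lean on these libraries where they do the work, as an engineer would, in place of code of your own. Each camera call takes 0.05 s, during which the arm holds its last target.

## Working session

There is one attempt and no reset: what is moved stays moved. The work goes in short steps, Python scripts to look and compute and a shell command to move; the robot and the scene stay as the last step left them, time stands still between calls to the robot, and variables do not carry over. Pictures are saved under pics/ and viewed, and the job is handed in when it is done.

```bash
ls; mkdir -p pics
python3 - <<'E'
from rig import sensors, imaging
import cv2, numpy as np
print(sensors.sense())
for n in("side","top","wrist"):
    p=imaging.camera_params(n); print(n,p)
    a,d=imaging.capture(n); np.savez(f'{n}0.npz',a=a,d=d,**{k:np.array(v) for k,v in p.items()})
    cv2.imwrite(f'pics/{n}0.png',a[...,::-1])
E
```

```text
pics
{'time_s': 0.0, 'joints': array([-1.32340521e+00,  3.13429039e-01,  1.49844591e+00,  8.04399317e-06,
        1.33098614e+00, -2.23387637e-01]), 'dq': array([ 0.00163286, -0.00082888, -0.00096267,  0.00121518,  0.00116718,
       -0.00039696]), 'tau': array([-2.80814471e-03, -4.12271154e+01, -2.59743297e+01, -3.16553951e-04,
        4.14240683e-03,  5.60878277e-08]), 'eef_pos': array([ 238.06196458, -467.63414695,  230.74247746]), 'ee_rot': array([-6.34217477e-04,  9.72423632e-01,  2.33220664e-01, -3.70550460e-06]), 'force': array([ 0.09373836, -1.27876991,  1.11786578]), 'wrist_torque': array([-0.0154112 ,  0.03799004, -0.03325415]), 'grip_width': 0.9997153682692604}
side {'intrinsics': array([[610.5386945 ,   0.        , 324.23827904],
       [  0.        , 610.5386945 , 241.06778228],
       [  0.        ,   0.        ,   1.        ]]), 'k1': -0.026755843077926486, 'R': array([[ 0.99742391, -0.06833053, -0.0218285 ],
       [-0.06195964, -0.66733678, -0.74217425],
       [ 0.0361462 ,  0.74161483, -0.6698514 ]]), 't': array([-525.54808179,   81.37062606, 1471.38638635])}
top {
[... 156 characters left out ...]
        ]]), 'k1': 0.021944036947389476, 'R': array([[ 0.00775952, -0.99995676,  0.00512496],
       [-0.98161889, -0.00859438, -0.19065807],
       [ 0.19069388, -0.00355134, -0.98164313]]), 't': array([  -6.3328745 ,  551.58098412, 1388.93260251])}
wrist {'intrinsics': array([[356.37653611,   0.        , 317.44270157],
       [  0.        , 356.37653611, 239.07561505],
       [  0.        ,   0.        ,   1.        ]]), 'k1': -0.05732936012541476, 'R': array([[ 4.53458380e-01, -8.91277282e-01, -5.51549301e-04],
       [-8.47057070e-01, -4.31152639e-01,  3.10808175e-01],
       [-2.77254067e-01, -1.40471377e-01, -9.50472501e-01]]), 't': array([-524.85897275,  -40.058843  ,  379.41013773])}
```

View pics/top0.png

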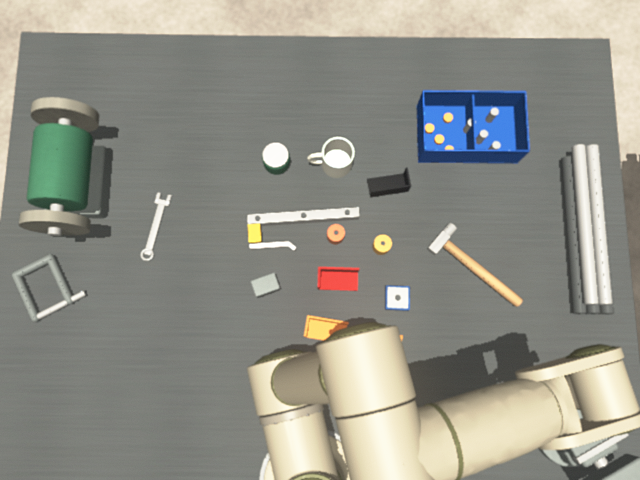

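View pics/side0.png

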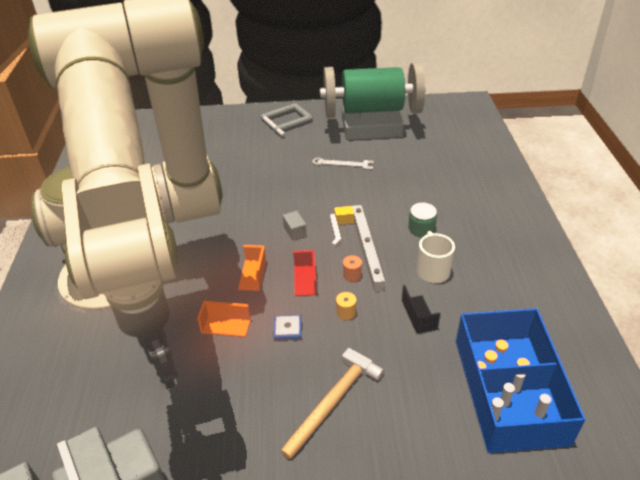

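View pics/wrist0.png

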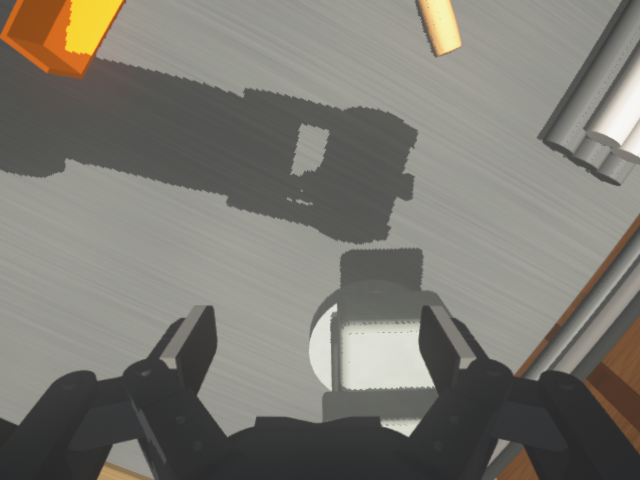

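```bash
cat > h.py <<'E'
import numpy as np, cv2
from rig import sensors, imaging
def ray(p,uv):
    K=np.array(p['intrinsics']);k1=float(p['k1']);R=np.array(p['R']);t=np.array(p['t'])
    D=np.array([k1,0,0,0,0.])
    q=cv2.undistortPoints(np.array(uv,float).reshape(-1,1,2),K,D).reshape(-1,2)
    d=np.c_[q,np.ones(len(q))]@R; return -R.T@t,d
def onz(p,uv,z):
    o,d=ray(p,uv); s=(z-o[2])/d[:,2]; return o+d*s[:,None]
def pts(p,dep,mask):
    v,u=np.nonzero(mask&(dep>0)); o,d=ray(p,np.c_[u,v]); return o+d*dep[v,u][:,None],np.c_[u,v]
def proj(p,X):
    R=np.array(p['R']);t=np.array(p['t']);K=np.array(p['intrinsics'])
    c=np.atleast_2d(X)@R.T+t; q=c[:,:2]/c[:,2:]; r2=(q**2).sum(1,keepdims=True); q=q*(1+float(p['k1'])*r2)
    return q@K[:2,:2].T+K[:2,2]
def load(n):
    z=np.load(n+'.npz'); return z['a'],z['d'],{k:z[k] for k in('intrinsics','k1','R','t')}
def snap(n,tag):
    p=imaging.camera_params(n); a,d=imaging.capture(n)
    np.savez(f'{tag}.npz',a=a,d=d,**{k:np.array(v) for k,v in p.items()}); cv2.imwrite(f'pics/{tag}.png',a[...,::-1]); return a,d,p
E
python3 - <<'E'
from h import *
for n,b in(("top0",(230,140,430,350)),("side0",(190,190,450,350))):
    a,d,p=load(n); x0,y0,x1,y1=b
    cv2.imwrite(f'pics/{n}c.png',cv2.resize(a[y0:y1,x0:x1,::-1],None,fx=3 if n[0]=='s' else 2.8,fy=3 if n[0]=='s' else 2.8,interpolation=cv2.INTER_CUBIC))
    hsv=cv2.cvtColor(a,cv2.COLOR_RGB2HSV)
    for nm,(c,r) in (("top0",{'cop':(336,233),'bra':(382,243),'red':(340,281),'mag':(390,292),'yel':(254,233),'or':(325,328)}) if n=="top0" else ("s",{'cop':(352,273),'bra':(346,312),'red':(305,280),'yel':(345,214),'or':(252,275),'or2':(225,322)}))[1].items(): print(n,nm,hsv[r,c],a[r,c])
    X,uv=pts(p,d,d>0); 
    print(np.percentile(X[:,2],[5,25,50,75,95]))
E
```

```text
top0 cop [ 75   8 128] [124 128 126]
top0 bra [108  20 128] [118 122 128]
top0 red [  2 180 247] [247  82  73]
top0 mag [ 20   6 252] [252 250 246]
top0 yel [ 29 144 254] [254 247 111]
top0 or [ 23 138 254] [254 223 117]
[-750.57976802   -1.61085967    1.75064781    7.58578129  627.89352835]
side0 cop [  9 146 157] [157  94  67]
side0 bra [ 16 160 164] [164 117  61]
side0 red [  2 189 244] [244  75  63]
side0 yel [ 21 195 236] [236 184  56]
side0 or [ 16 202 254] [254 158  53]
side0 or2 [ 15 198 254] [254 155  57]
[-744.41619041   -4.74475133   -0.92173558   20.16578379  580.75296289]
```

View pics/top0c.png

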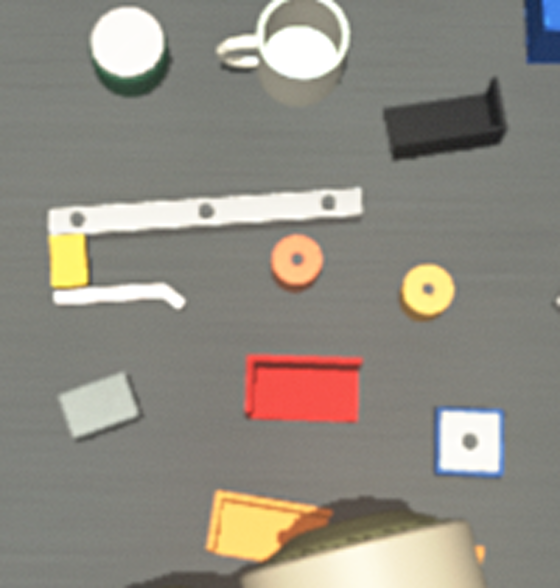

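View pics/side0c.png

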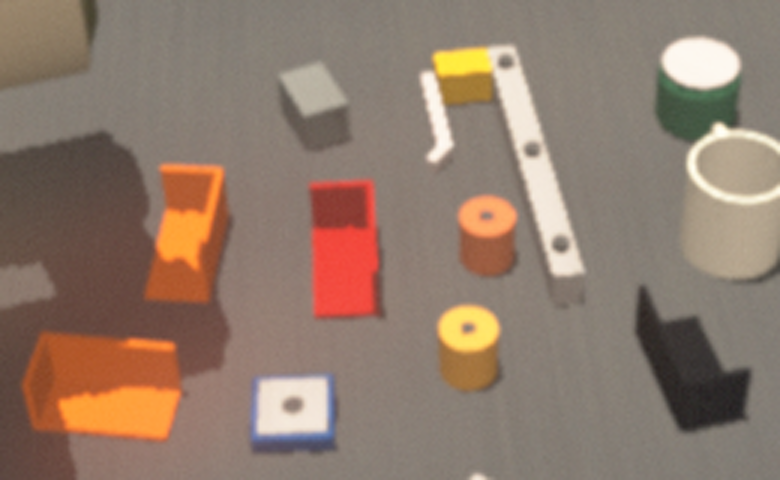

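The red bracket is at top (338,279). Its look-alikes are orange at (325,328) and (400,338), and black at (389,183). Copper is at (336,233) and brass at (382,243). The other yellow and brass items are discs in the bin at (430,130). Next I measure all of these in both views.

```bash
cat > m.py <<'E'
from h import *
def comps(m,minA=30):
    n,l,s,c=cv2.connectedComponentsWithStats(m.astype(np.uint8)); return [(l==i,s[i],c[i]) for i in range(1,n) if s[i,4]>=minA]
import sys
for n in sys.argv[1:]:
    a,d,p=load(n); hsv=cv2.cvtColor(a,cv2.COLOR_RGB2HSV); H,S,V=[hsv[...,i].astype(int) for i in range(3)]
    box=np.zeros(H.shape,bool); 
    if 'top' in n: box[195:320,235:420]=1
    elif 'side' in n: box[200:345,280:400]=1
    else: box[:]=1
    X=np.zeros(d.shape+(3,)); vv,uu=np.mgrid[0:480,0:640]; o,dd=ray(p,np.c_[uu.ravel(),vv.ravel()]); X=(o+dd*d.ravel()[:,None]).reshape(480,640,3)
    zok=(X[...,2]>8)&(d>0)
    ms={'red':(((H<=5)|(H>174))&(S>140)&(V>90)),'copper':(H>=6)&(H<=13)&(S>90)&(V>100),'yellow':(H>=14)&(H<=32)&(S>100)&(V>100)}
    for k,m in ms.items():
        for mm,s,c in comps(m&box):
            Z=X[mm&zok]; 
            if len(Z)<5: continue
            zt=np.percentile(Z[:,2],90); T=Z[Z[:,2]>zt-6]
            print(n,k,'area',s[4],'cen',c.round(1),'ztop %.1f'%zt,'top mean',T.mean(0).round(1),'min',Z.min(0).round(0),'max',Z.max(0).round(0))
E
python3 m.py top0 side0
```

```text
top0 red area 908 cen [337.5 278.2] ztop 52.6 top mean [489.7 -46.4  51.5] min [ 448. -110.    8.] max [500. -11.  62.]
top0 copper area 100 cen [335.1 235. ] ztop 47.7 top mean [586.8 -59.1  45.6] min [565. -75.  11.] max [610. -33.  51.]
top0 yellow area 255 cen [254.2 233. ] ztop 40.1 top mean [586.4 147.6  37.4] min [563. 132.   9.] max [610. 164.  44.]
top0 yellow area 167 cen [335.5 232.4] ztop 49.1 top mean [586.2 -53.5  46.7] min [567. -73.  37.] max [607. -35.  54.]
top0 yellow area 289 cen [381.9 243.9] ztop 50.1 top mean [ 561.4 -170.8   47.5] min [ 540. -191.    8.] max [ 583. -149.   56.]
top0 yellow area 85 cen [316.3 317.7] ztop 54.5 top mean [376.1 -10.6  52.3] min [372. -48.   9.] max [382.  14.  59.]
side0 red area 946 cen [304.5 272.8] ztop 48.5 top mean [487.9 -40.   47.2] min [ 453. -113.    8.] max [502.  -7.  53.]
side0 copper area 432 cen [351.9 268.3] ztop 44.7 top mean [588.7 -56.9  43. ] min [567. -78.   8.] max [610. -32.  49.]
side0 yellow area 329 cen [344.2 214.6] ztop 35.3 top mean [588.7 146.4  33.3] min [566. 127.   8.] max [613. 167.  39.]
side0 yellow area 502 cen [345.7 305.3] ztop 44.8 top mean [ 563.8 -172.7   43. ] min [ 543. -195.    8.] max [ 585. -148.   49.]
```

Run:
```python
from h import *
for n,zo in(("top0",2),("side0",-1)):
    a,d,p=load(n)
    vv,uu=np.mgrid[0:480,0:640]; o,dd=ray(p,np.c_[uu.ravel(),vv.ravel()]); X=(o+dd*d.ravel()[:,None]).reshape(480,640,3)
    hsv=cv2.cvtColor(a,cv2.COLOR_RGB2HSV)
    m=(d>0)&(X[...,2]>26)&(X[...,2]<46)&(X[...,0]>595)&(X[...,0]<665)&(X[...,1]>-125)&(X[...,1]<185)&(hsv[...,1]<60)
    P=X[m][:,:2].astype(np.float32); r=cv2.minAreaRect(P); print(n,m.sum(),r); 
    # centreline fit
    c=P.mean(0);vx=np.linalg.svd(P-c,full_matrices=False)[2][0]; vx*=np.sign(vx[1]); e=(P-c)@vx; w=(P-c)@np.array([vx[1],-vx[0]]); print(c,vx,np.percentile(e,[0.5,99.5]),np.percentile(w,[2,98]))
    # image-based: white component, undistorted ray to z=35
    uv=np.c_[uu[m],vv[m]]; Q=onz(p,uv,35)[:,:2]; r=cv2.minAreaRect(Q.astype(np.float32)); print(r, cv2.boxPoints(r))
    # rail
    m=(d>0)&(X[...,2]>6)&(X[...,2]<24)&(X[...,0]>535)&(X[...,0]<570)&(X[...,1]>30)&(X[...,1]<185)&(hsv[...,1]<60)
    Q=onz(p,np.c_[uu[m],vv[m]],15)[:,:2]; print('rail',m.sum(),Q.min(0),Q.max(0)); 
    for lo in range(60,180,20):
        s=Q[(Q[:,1]>lo)&(Q[:,1]<lo+20)]
        if len(s): print(lo,s[:,0].min(),s[:,0].max())
```

```text
top0 1111 ((632.6189575195312, 25.98102569580078), (26.827680587768555, 279.47149658203125), 4.632941246032715)
[631.8594    25.446703] [-0.07630497  0.9970845 ] [-137.36748505  139.13040848] [-11.52705173  12.83304367]
((631.2652587890625, 25.911819458007812), (27.269420623779297, 279.03314208984375), 4.4621992111206055) [[ 606.8173   163.94469]
 [ 628.5264  -114.24265]
 [ 655.7132  -112.12105]
 [ 634.0041   166.06628]]
rail 283 [534.00056012  31.48332449] [570.26859252 177.53174489]
60 536.918609402209 570.2685925175492
80 536.6582956430163 567.5410964250339
100 534.000560119397 567.3635975328405
120 536.3984759594207 567.0972985996927
140 536.1391639252291 564.4393648814792
160 543.7079036326779 561.6509483807372
side0 810 ((634.90185546875, 26.3427734375), (26.02720069885254, 287.8633728027344), 4.381956577301025)
[635.1986    11.804859] [-0.07777888  0.99697065] [-126.34458694  153.49742584] [-11.40445213  12.18601469]
((633.5576171875, 20.733909606933594), (25.952550888061523, 286.6553955078125), 4.548320770263672) [[ 609.25635  162.5812 ]
 [ 631.98804 -123.17143]
 [ 657.8589  -121.11339]
 [ 635.1272   164.63925]]
rail 157 [549.49170687  35.34973945] [569.33910677 156.09103538]
60 558.7120483530213 569.3391067652274
80 556.4395497111637 569.1194651941998
100 555.1209654327197 567.8967355396696
120 554.0896502355968 566.6555338625388
140 552.423426780886 565.3954266783107
```

```bash
cat > fr.py <<'E'
from h import *
from scipy.spatial.transform import Rotation as Ro
import json,os
F=json.load(open('F.json')) if os.path.exists('F.json') else [612.5,134.8,0.0772]
def w2f(w):
    c,s=np.cos(F[2]),np.sin(F[2]); d=np.atleast_2d(w)[:,:2]-F[:2]; return np.c_[d@[c,s],d@[-s,c]]
def f2w(f):
    c,s=np.cos(F[2]),np.sin(F[2]); f=np.atleast_2d(f); return np.c_[F[0]+f[:,0]*c-f[:,1]*s,F[1]+f[:,0]*s+f[:,1]*c]
def to(fx=None,fy=None,z=None,head=None):
    s=sensors.sense(); q=s['ee_rot'];R=Ro.from_quat([q[1],q[2],q[3],q[0]]).as_matrix(); P=s['eef_pos']
    f=w2f(P)[0]; t=[f[0] if fx is None else fx,f[1] if fy is None else fy]; W=np.r_[f2w(t)[0],P[2] if z is None else z]
    print('t %.2f'%s['time_s'],'tcp fence',f.round(1),'z %.1f'%P[2],'w',P.round(1),'grip mm %.1f'%(85*s['grip_width']),'F',s['force'].round(1))
    print('tool shift',(R.T@(W-P)).round(1),'head of tool x rel fence %.4f (pos => turn +z tool)'%((np.arctan2(R[1,0],R[0,0])-F[2]+np.pi)%(2*np.pi)-np.pi),'axis z',R[:,2].round(4))
E
python3 -m creep '[{"grip":85,"linear":[20,-8,0],"rot":[0,0,0]},{"grip":85,"linear":[38,-16,0],"rot":[0,0,0]},{"grip":85,"linear":[38,-16,0],"rot":[0,0,0]},{"grip":85,"linear":[38,-16,0],"rot":[0,0,0]},{"grip":85,"linear":[38,-16,0],"rot":[0,0,0]},{"grip":85,"linear":[38,-16,0],"rot":[0,0,0]},{"grip":85,"linear":[38,-16,0],"rot":[0,0,0]},{"grip":85,"linear":[38,-16,0],"rot":[0,0,0]},{"grip":85,"linear":[38,-16,0],"rot":[0,0,0.0984]},{"grip":85,"linear":[38,-16,0],"rot":[0,0,0.0984]},{"grip":85,"linear":[20,-8,0],"rot":[0,0,0.0984]},{"grip":85,"linear":[0,0,0],"rot":[0,0,0.0984]}]' 20
python3 - <<'E'
from fr import *
to(-39.6,-187.3,120)
snap("wrist","wrist1")
E
```

```text
time_s: 1.15
eef_pos: [514.1, -154.8, 230.8]
ee_rot: [-0.0, 0.999, 0.038, 0.0]
force: [-0.3, -0.6, 0.1]
grip_width: 0.996
t 1.15 tcp fence [-120.5 -281.1] z 230.8 w [ 514.1 -154.8  230.8] grip mm 84.7 F [-0.3 -0.6  0.1]
tool shift [ 80.8 -93.7 110.9] head of tool x rel fence -0.0005 (pos => turn +z tool) axis z [ 1.e-04  9.e-04 -1.e+00]
```

View pics/wrist1.png

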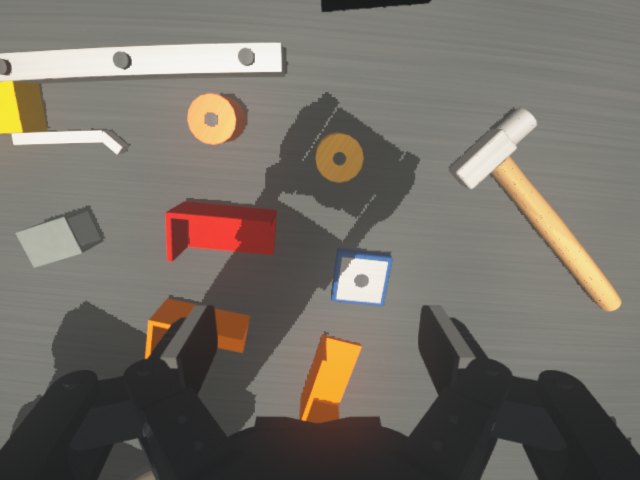

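The wrist view shows copper (212,119), brass (340,157), the red bracket (220,232), the fence along the top left and yellow at (20,108). The colours confirm the choice. I take close measurements from this view.

```bash
python3 m.py wrist1
python3 - <<'E'
from fr import *
a,d,p=load('wrist1')
print('holes z45',w2f(onz(p,[(211.5,119.5),(340,158)],45)).round(1), onz(p,[(211.5,119.5),(340,158)],45).round(1))
vv,uu=np.mgrid[0:480,0:640]; o,dd=ray(p,np.c_[uu.ravel(),vv.ravel()]); X=(o+dd*d.ravel()[:,None]).reshape(480,640,3)
g=cv2.cvtColor(a,cv2.COLOR_RGB2GRAY)
# fence pixel columns
for u in (60,100,150,200,260):
    col=g[30:100,u].astype(int); e=np.diff(col); print(u,'top edge',30+e.argmax(),'bot',30+e.argmin(), X[30+e.argmin()-4,u].round(1), [w.round(1) for w in (w2f(onz(p,[(u,30+e.argmax()+.5)],35))[0],w2f(onz(p,[(u,30+e.argmin()+.5)],35))[0])])
cv2.imwrite('pics/w1c.png',cv2.resize(a[30:280,0:300,::-1],None,fx=2.6,fy=2.4,interpolation=cv2.INTER_CUBIC))
E
```

```text
wrist1 red area 4947 cen [219.4 228.5] ztop 49.7 top mean [494.  -48.6  48.6] min [ 454. -112.    8.] max [504. -10.  52.]
wrist1 copper area 493 cen [231.3 119.7] ztop 43.9 top mean [589.6 -67.2  42.5] min [569. -77.   8.] max [612. -33.  46.]
wrist1 copper area 31 cen [208.2 116.8] ztop 45.7 top mean [592.5 -52.5  44.6] min [585. -60.  43.] max [597. -48.  47.]
wrist1 copper area 983 cen [167.5 318. ] ztop 46.7 top mean [387.7  -3.9  66.2] min [ 337. -105.    8.] max [522.  21. 283.]
wrist1 copper area 1194 cen [231.4 329.9] ztop 49.2 top mean [376.4 -73.8  55.9] min [ 365. -113.    8.] max [516. -46. 245.]
wrist1 copper area 1447 cen [319.4 388.3] ztop 42.3 top mean [ 304.7 -165.9   45.8] min [ 248. -202.    8.] max [ 524. -150.  304.]
wrist1 yellow area 2168 cen [ 20.6 107.7] ztop 34.8 top mean [589.6 140.9  33.6] min [567. 130.   8.] max [615. 156.  36.]
wrist1 yellow area 1679 cen [211.4 118.5] ztop 45.3 top mean [591.  -55.1  44.3] min [570. -76.  42.] max [612. -34.  47.]
wrist1 yellow area 1767 cen [338.7 157.1] ztop 45.3 top mean [ 565.3 -170.7   44.4] min [ 543. -192.    9
[... 267 characters left out ...]
7.  20. 275.]
wrist1 yellow area 2015 cen [333.4 372.5] ztop 50.2 top mean [ 310.2 -166.4   49.4] min [ 256. -177.   14.] max [ 351. -156.   51.]
holes z45 [[ -36.9 -187.9]
 [ -70.8 -301.7]] [[ 590.2  -55.4   45. ]
 [ 565.2 -171.4   45. ]]
60 top edge 49 bot 77 [623.   87.3  33.6] [array([ 26.2, -52.7]), array([  2.8, -48.4])]
100 top edge 47 bot 75 [626.2  49.4  33.2] [array([ 26.2, -90.2]), array([  3.1, -86.7])]
150 top edge 45 bot 73 [629.9   2.6  34.3] [array([  26.2, -135.7]), array([   3.4, -133. ])]
200 top edge 43 bot 72 [633.2 -42.3  34.6] [array([  26.7, -179.9]), array([   3.2, -178. ])]
260 top edge 42 bot 71 [637.4 -95.1  34.3] [array([  26.7, -232. ]), array([   3.3, -231.1])]
```

View pics/w1c.png

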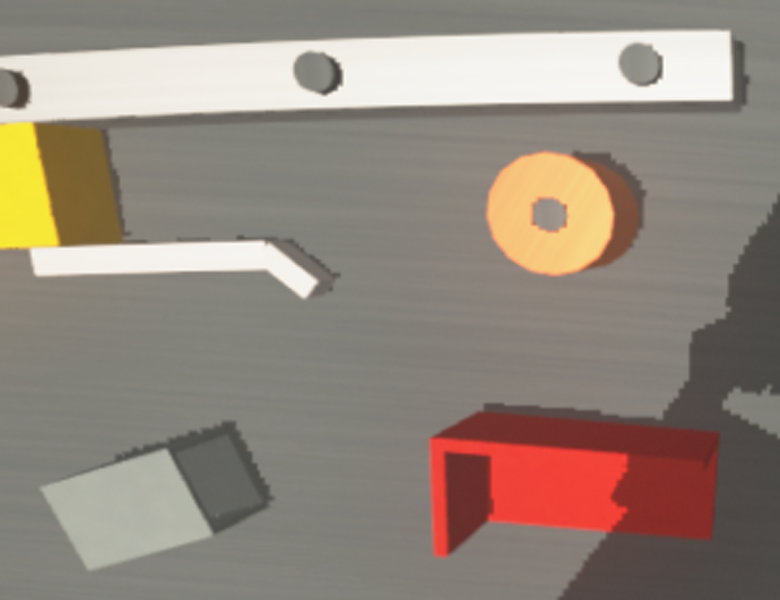

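Run:
```python
from fr import *
a,d,p=load('wrist1')
g=cv2.cvtColor(a,cv2.COLOR_RGB2GRAY)
for v in (50,58,66):
    r=g[v,265:300].astype(int); e=np.diff(r); u=265+e.argmin()+.5; print(v,u,w2f(onz(p,[(u,v)],35)).round(1))
hsv=cv2.cvtColor(a,cv2.COLOR_RGB2HSV)
# yellow stop lane-facing top edge ~ px (14..,82..)-> from crop: (36/2.6,123/2.4+30),(60/2.6,245/2.4+30)
print('stop top edge',w2f(onz(p,[(36/2.6,123/2.4+30),(60/2.6,245/2.4+30)],35)).round(1))
print('rail face top',w2f(onz(p,[(110/2.6,244/2.4+30),(265/2.6,240/2.4+30)],15)).round(1))
print('flare tip', w2f(onz(p,[(325/2.6,275/2.4+30)],15)).round(1))
# bracket top outer corners at z50: left back(432,437) right back? (718,433)
b=[(432/2.6,437/2.4+30),(718/2.6,433/2.4+30)]
b0=[(712/2.6,538/2.4+30)]
print('bracket z50',w2f(onz(p,b,50)).round(1)); print('front bottom right z5',w2f(onz(p,b0,5)).round(1)); print('endplate front top z50',w2f(onz(p,[(440/2.6,555/2.4+30)],50)),w2f(onz(p,[(484/2.6,412/2.4+30)],50)))
print('tube',w2f(onz(p,[(40/2.6,487/2.4+30),(165/2.6,448/2.4+30),(212/2.6,535/2.4+30),(90/2.6,570/2.4+30)],40)).round(1))
```

```text
50 280.5 [[  20.5 -249.5]]
58 281.5 [[  14.1 -250.2]]
66 281.5 [[   7.6 -250. ]]
stop top edge [[  1.7  -2.3]
 [-43.9  -1.5]]
rail face top [[-44.4  -6. ]
 [-44.4 -69. ]]
flare tip [[-58.9 -90.4]]
bracket z50 [[-119.4 -139.1]
 [-118.1 -242.9]]
front bottom right z5 [[-178.3 -233.2]]
endplate front top z50 [[-169.01826534 -135.53619225]] [[-109.53432362 -159.31243197]]
tube [[-142.6   27.8]
 [-125.9  -29. ]
 [-164.2  -40. ]
 [-180.7   16.2]]
```

```bash
echo '[615.2,134.4,0.0775]' > F.json
python3 - <<'E'
from fr import *
a,d,p=load('wrist1')
print('cam',w2f(-p['R'].T@p['t']),(-p['R'].T@p['t'])[2])
c=lambda x,y:(x/2.6,y/2.4+30)
print(w2f(onz(p,[c(484,412),c(718,433)],0)).round(1)); print(w2f(onz(p,[c(432,437),c(705,465)],50)).round(1))
cv2.imwrite('pics/w1r.png',cv2.resize(a[185:275,150:290,::-1],None,fx=5,fy=5,interpolation=cv2.INTER_CUBIC))
to(-39.6,-187.4,100)
E
```

```text
cam [[ -43.43702083 -280.76349769]] 372.7937166604481
[[-122.9 -139.8]
 [-132.8 -236.3]]
[[-122.1 -138.4]
 [-133.7 -237.1]]
t 1.20 tcp fence [-124.5 -281.7] z 230.8 w [ 512.9 -156.1  230.8] grip mm 84.8 F [-0.7 -0.1 -0.1]
tool shift [ 84.3 -94.9 130.8] head of tool x rel fence -0.0075 (pos => turn +z tool) axis z [-6.e-04  5.e-04 -1.e+00]
```

View pics/w1r.png

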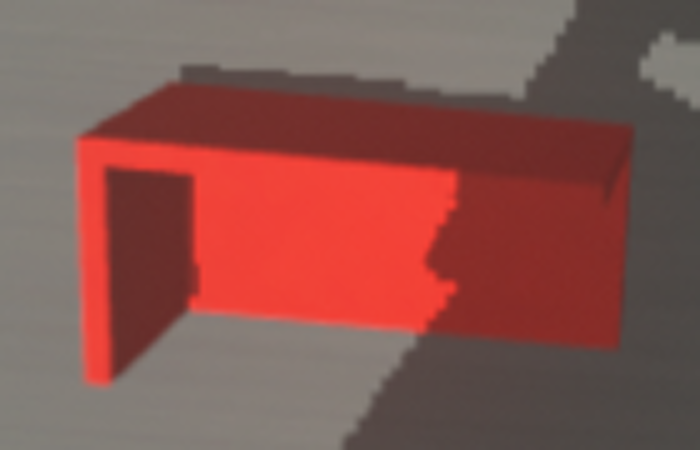

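```bash
python3 -m creep '[{"grip":85,"linear":[21,-24,10],"rot":[0,0,0]},{"grip":85,"linear":[28,-32,20],"rot":[0,0,0]},{"grip":85,"linear":[21,-24,20],"rot":[0,0,0]},{"grip":85,"linear":[14,-15,30],"rot":[0,0,0]},{"grip":85,"linear":[0,0,30],"rot":[0,0,0]},{"grip":85,"linear":[0,0,20],"rot":[0,0,0]},{"grip":85,"linear":[0,0,0],"rot":[0,0,0]}]' 20
python3 - <<'E'
from fr import *
to(-39.6,-187.4,8)
E
```

```text
time_s: 1.78
eef_pos: [583.0, -60.1, 99.1]
ee_rot: [-0.001, 0.999, 0.04, -0.004]
force: [-0.2, 0.1, -0.9]
grip_width: 0.998
t 1.78 tcp fence [ -47.1 -191.4] z 99.1 w [583.  -60.1  99.1] grip mm 84.8 F [-0.2  0.1 -0.9]
tool shift [ 8.2 -3.7 91.1] head of tool x rel fence 0.0017 (pos => turn +z tool) axis z [-0.008   0.0024 -1.    ]
```

```bash
python3 -m creep '[{"grip":85,"linear":[0,0,0],"rot":[0,0,0]},{"grip":85,"linear":[0,0,0],"rot":[0,0,0]}]' 20
python3 - <<'E'
from fr import *
to(-39.6,-187.4,8)
E
```

```text
time_s: 1.95
eef_pos: [586.0, -61.3, 105.3]
ee_rot: [0.0, 0.999, 0.039, 0.001]
force: [0.5, 0.6, 0.3]
grip_width: 0.999
t 1.95 tcp fence [ -44.3 -192.8] z 105.3 w [586.  -61.3 105.3] grip mm 84.9 F [0.5 0.6 0.3]
tool shift [ 4.4 -5.5 97.3] head of tool x rel fence -0.0001 (pos => turn +z tool) axis z [ 2.3e-03 -7.0e-04 -1.0e+00]
```

```bash
python3 -m creep '[{"grip":85,"linear":[2,-3,10],"rot":[0,0,0]},{"grip":85,"linear":[2,-2.5,20],"rot":[0,0,0]},{"grip":85,"linear":[0,0,20],"rot":[0,0,0]},{"grip":85,"linear":[0,0,20],"rot":[0,0,0]},{"grip":85,"linear":[0,0,17],"rot":[0,0,0]},{"grip":85,"linear":[0,0,10],"rot":[0,0,0]},{"grip":85,"linear":[0,0,0],"rot":[0,0,0]},{"grip":85,"linear":[0,0,0],"rot":[0,0,0]}]' 20
python3 - <<'E'
from fr import *
to(-39.6,-187.4,8)
snap("wrist","wrist2"); snap("side","side2")
E
```

```text
time_s: 2.62
eef_pos: [589.3, -54.9, 7.2]
ee_rot: [0.0, 0.999, 0.039, 0.0]
force: [-0.2, -1.2, 0.5]
grip_width: 0.993
t 2.62 tcp fence [ -40.4 -186.7] z 7.2 w [589.3 -54.9   7.2] grip mm 84.4 F [-0.2 -1.2  0.5]
tool shift [ 0.8  0.7 -0.8] head of tool x rel fence -0.0002 (pos => turn +z tool) axis z [ 7.e-04 -2.e-04 -1.e+00]
```

View pics/wrist2.png

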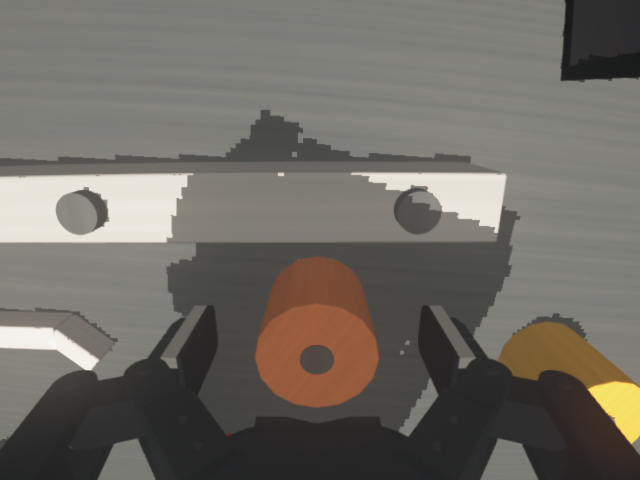

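View pics/side2.png

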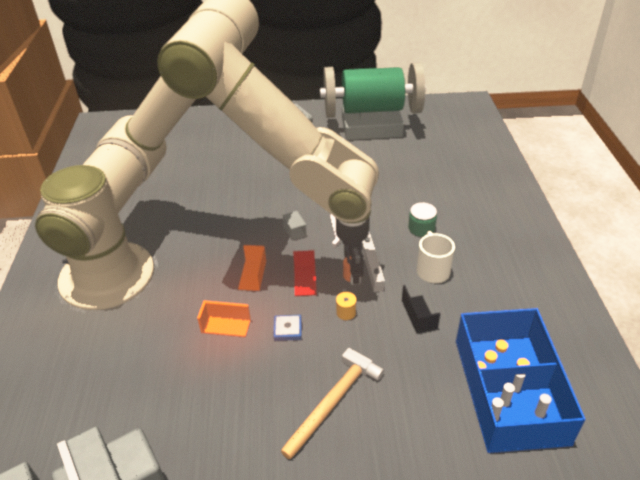

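The copper slug at (317,330) sits centred between the open jaws. I grip it and drag it.

```bash
python3 -m creep '[{"grip":40,"linear":[0,0,0],"rot":[0,0,0]},{"grip":40,"linear":[0,0,0],"rot":[0,0,0]},{"grip":40,"linear":[0,0,0],"rot":[0,0,0]},{"grip":40,"linear":[0,0,0],"rot":[0,0,0]},{"grip":40,"linear":[0,0,0],"rot":[0,0,0]},{"grip":40,"linear":[0,0,0],"rot":[0,0,0]},{"grip":40,"linear":[0,0,0],"rot":[0,0,0]}]' 20
python3 - <<'E'
from fr import *
to(-26,-112,7)
E
```

```text
time_s: 3.3
eef_pos: [589.1, -54.6, 7.1]
ee_rot: [-0.0, 0.999, 0.039, 0.0]
force: [-3.0, 2.0, 5.8]
grip_width: 0.514
t 3.30 tcp fence [ -40.6 -186.4] z 7.1 w [589.1 -54.6   7.1] grip mm 43.7 F [-3.   2.   5.8]
tool shift [ 14.6 -74.5   0.1] head of tool x rel fence -0.0003 (pos => turn +z tool) axis z [ 5.e-04  1.e-04 -1.e+00]
```

```bash
python3 -m creep '[{"grip":40,"linear":[1.5,-5,0],"rot":[0,0,0]},{"grip":40,"linear":[1.5,-8,0],"rot":[0,0,0]},{"grip":40,"linear":[1.5,-8,0],"rot":[0,0,0]},{"grip":40,"linear":[1.5,-8,0],"rot":[0,0,0]},{"grip":40,"linear":[1.5,-8,0],"rot":[0,0,0]},{"grip":40,"linear":[1.5,-8,0],"rot":[0,0,0]},{"grip":40,"linear":[1.5,-8,0],"rot":[0,0,0]},{"grip":40,"linear":[1.5,-8,0],"rot":[0,0,0]},{"grip":40,"linear":[1.5,-8,0],"rot":[0,0,0]},{"grip":40,"linear":[1,-5,0],"rot":[0,0,0]},{"grip":40,"linear":[0,0,0],"rot":[0,0,0]},{"grip":40,"linear":[0,0,0],"rot":[0,0,0]}]' 20
python3 - <<'E'
from fr import *
to(-22,-112,7)
E
```

```text
time_s: 4.3
eef_pos: [598.3, 20.4, 7.1]
ee_rot: [-0.0, 0.999, 0.039, 0.001]
force: [1.2, 1.8, 5.3]
grip_width: 0.511
t 4.30 tcp fence [ -25.7 -112.3] z 7.1 w [598.3  20.4   7.1] grip mm 43.4 F [1.2 1.8 5.3]
tool shift [ 3.7 -0.3  0.1] head of tool x rel fence -0.0002 (pos => turn +z tool) axis z [ 1.7e-03  5.0e-04 -1.0e+00]
```

```bash
for i in 1; do python3 -m creep '[{"grip":40,"linear":[1,0,0],"rot":[0,0,0]},{"grip":40,"linear":[1,0,0],"rot":[0,0,0]},{"grip":40,"linear":[0,0,0],"rot":[0,0,0]}]' 20; done
python3 - <<'E'
from fr import *
to(-22,-112,7)
snap("wrist","wrist3")
E
```

```text
time_s: 4.55
eef_pos: [598.4, 20.5, 7.1]
ee_rot: [-0.0, 0.999, 0.039, -0.002]
force: [-10.0, 0.3, 13.6]
grip_width: 0.507
t 4.55 tcp fence [ -25.6 -112.3] z 7.1 w [598.4  20.5   7.1] grip mm 43.1 F [-10.    0.3  13.6]
tool shift [ 3.6 -0.3  0.1] head of tool x rel fence -0.0001 (pos => turn +z tool) axis z [-3.7e-03  7.0e-04 -1.0e+00]
```

View pics/wrist3.png

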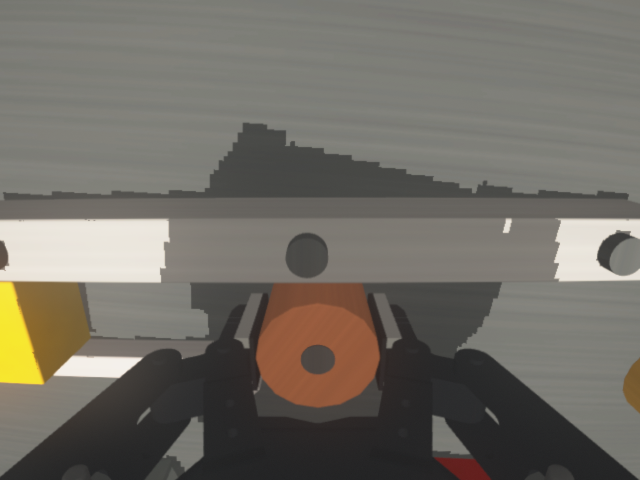

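Run:
```python
from fr import *
for n,c in (('wrist2',(317,359)),('wrist3',(318,359))):
    a,d,p=load(n); print(n,w2f(onz(p,[c],45)))
a,d,p=load('wrist3'); g=cv2.cvtColor(a,cv2.COLOR_RGB2GRAY)
print('fence front top edge',w2f(onz(p,[(150,282),(320,282),(580,282)],35)), 'back top',w2f(onz(p,[(150,219),(320,219),(580,219)],35)))
```

```text
wrist2 [[ -38.58980315 -186.71085136]]
wrist3 [[ -23.49083104 -112.70786219]]
fence front top edge [[   1.05902736  -53.01941681]
 [   1.26929151 -113.41408131]
 [   0.68488967 -207.83268166]] back top [[  24.19688653  -56.52972913]
 [  24.09597482 -113.367963  ]
 [  24.3154027  -202.10524887]]
```

```bash
python3 -m creep '[{"grip":40,"linear":[-1.5,0,0],"rot":[0,0,0]},{"grip":40,"linear":[-1.5,0,0],"rot":[0,0,0]},{"grip":40,"linear":[0,-4,0],"rot":[0,0,0]},{"grip":40,"linear":[0,-6,0],"rot":[0,0,0]},{"grip":40,"linear":[0,-6,0],"rot":[0,0,0]},{"grip":40,"linear":[0,-4,0],"rot":[0,0,0]},{"grip":40,"linear":[0,0,0],"rot":[0,0,0]}]' 20
python3 - <<'E'
from fr import *
to(-26.6,-64,7)
E
```

```text
time_s: 5.18
eef_pos: [595.6, 39.6, 7.1]
ee_rot: [0.001, 0.999, 0.039, 0.001]
force: [0.7, -3.6, 6.6]
grip_width: 0.509
t 5.18 tcp fence [-26.9 -93. ] z 7.1 w [595.6  39.6   7.1] grip mm 43.2 F [ 0.7 -3.6  6.6]
tool shift [  0.3 -29.    0. ] head of tool x rel fence -0.0000 (pos => turn +z tool) axis z [ 0.0011 -0.0012 -1.    ]
```

```bash
python3 -m creep '[{"grip":40,"linear":[0,-5,0],"rot":[0,0,0]},{"grip":40,"linear":[0,-6,0],"rot":[0,0,0]},{"grip":40,"linear":[0,-6,0],"rot":[0,0,0]},{"grip":40,"linear":[0,-6,0],"rot":[0,0,0]},{"grip":40,"linear":[0,-5,0],"rot":[0,0,0]},{"grip":40,"linear":[0,0,0],"rot":[0,0,0]},{"grip":40,"linear":[0,0,0],"rot":[0,0,0]}]' 20
python3 - <<'E'
from fr import *
to(-26.6,-64,7)
snap("wrist","wrist4")
E
```

```text
time_s: 5.77
eef_pos: [593.9, 67.5, 7.1]
ee_rot: [0.0, 0.999, 0.039, 0.001]
force: [4.9, -1.4, 4.6]
grip_width: 0.508
t 5.77 tcp fence [-26.4 -65. ] z 7.1 w [593.9  67.5   7.1] grip mm 43.2 F [ 4.9 -1.4  4.6]
tool shift [-0.2 -1.   0.1] head of tool x rel fence -0.0003 (pos => turn +z tool) axis z [ 2.3e-03 -7.0e-04 -1.0e+00]
```

View pics/wrist4.png

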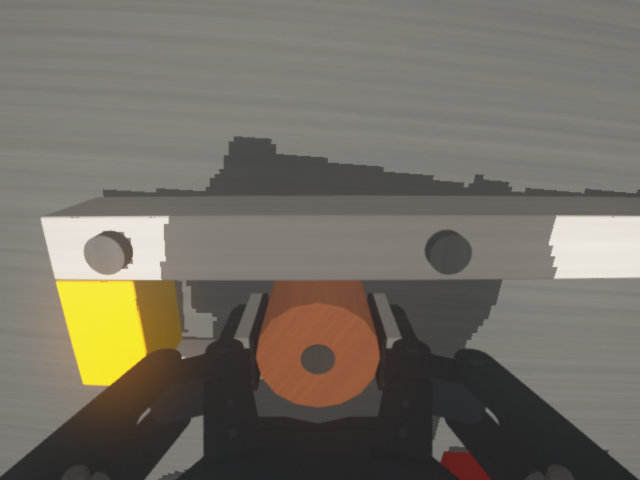

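```bash
python3 -m creep '[{"grip":56,"linear":[0,0,0],"rot":[0,0,0]},{"grip":56,"linear":[0,0,0],"rot":[0,0,0]},{"grip":56,"linear":[0,0,0],"rot":[0,0,0]},{"grip":56,"linear":[0,0,-10],"rot":[0,0,0]},{"grip":56,"linear":[0,0,-20],"rot":[0,0,0]},{"grip":56,"linear":[0,0,-20],"rot":[0,0,0]},{"grip":56,"linear":[0,0,-15],"rot":[0,0,0]},{"grip":56,"linear":[0,0,0],"rot":[0,0,0]},{"grip":56,"linear":[0,0,0],"rot":[0,0,0]}]' 20
python3 - <<'E'
from fr import *
to(-25,-114,70)
snap("wrist","wrist5")
E
```

```text
time_s: 6.57
eef_pos: [593.1, 68.0, 72.1]
ee_rot: [0.0, 0.999, 0.039, 0.0]
force: [0.2, -0.2, -0.6]
grip_width: 0.655
t 6.57 tcp fence [-27.2 -64.5] z 72.1 w [593.1  68.   72.1] grip mm 55.7 F [ 0.2 -0.2 -0.6]
tool shift [ 2.2 49.5  2.1] head of tool x rel fence -0.0003 (pos => turn +z tool) axis z [ 9.e-04  0.e+00 -1.e+00]
```

View pics/wrist5.png

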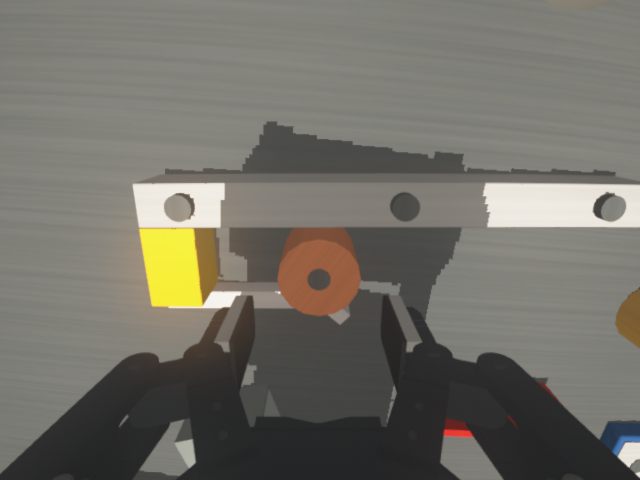

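Copper stands at (319,279) inside the lane mouth. Next I go behind it, close, and push.

```bash
python3 -m creep '[{"grip":0,"linear":[0.5,10,0],"rot":[0,0,0]},{"grip":0,"linear":[0.5,20,0],"rot":[0,0,0]},{"grip":0,"linear":[0,18,0],"rot":[0,0,0]},{"grip":0,"linear":[0,2,5],"rot":[0,0,0]},{"grip":0,"linear":[0,0,20],"rot":[0,0,0]},{"grip":0,"linear":[0,0,20],"rot":[0,0,0]},{"grip":0,"linear":[0,0,13],"rot":[0,0,0]},{"grip":0,"linear":[0,0,5],"rot":[0,0,0]},{"grip":0,"linear":[0,0,0],"rot":[0,0,0]},{"grip":0,"linear":[0,0,0],"rot":[0,0,0]}]' 30
python3 - <<'E'
from fr import *
to(-25,-60,8)
snap("wrist","wrist6")
E
```

```text
time_s: 7.45
eef_pos: [598.1, 18.2, 8.9]
ee_rot: [0.0, 0.999, 0.039, 0.0]
force: [-0.1, 0.3, 0.3]
grip_width: 0.004
t 7.45 tcp fence [ -26.  -114.5] z 8.9 w [598.1  18.2   8.9] grip mm 0.4 F [-0.1  0.3  0.3]
tool shift [  1.  -54.5   0.9] head of tool x rel fence -0.0001 (pos => turn +z tool) axis z [ 3.e-04 -0.e+00 -1.e+00]
```

View pics/wrist6.png

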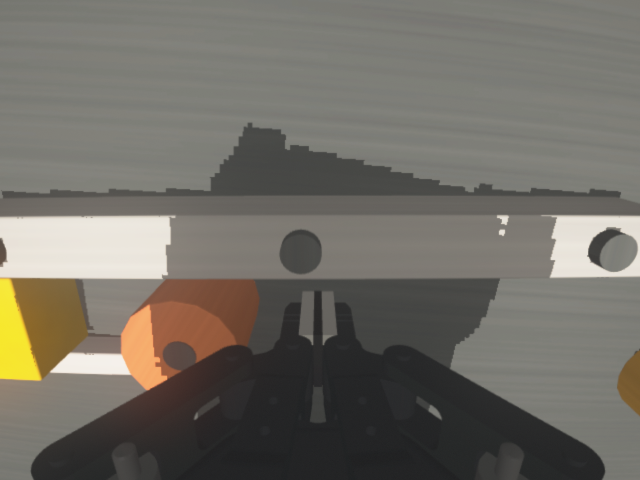

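Run:
```python
from fr import *
a,d,p=load('wrist6')
vv,uu=np.mgrid[0:480,0:640]; o,dd=ray(p,np.c_[uu.ravel(),vv.ravel()]); X=(o+dd*d.ravel()[:,None]).reshape(480,640,3)
for u,v in [(290,320),(290,340),(270,370),(250,350),(235,352),(220,360),(200,370),(150,400),(100,430),(60,455),(180,340)]:
    x=X[v,u]; print(u,v,w2f(x)[0].round(0),x[2].round(0),d[v,u])
```

```text
290 320 [ -19. -104.] 29.0 138.33784
290 340 [ -13. -106.] 52.0 114.47632
270 370 [ -14. -101.] 65.0 102.38786
250 350 [-14. -94.] 56.0 110.8438
235 352 [-12. -90.] 60.0 107.13593
220 360 [-14. -85.] 62.0 105.74044
200 370 [-13. -81.] 67.0 100.85088
150 400 [-14. -71.] 78.0 90.66884
100 430 [-14. -63.] 88.0 80.60813
60 455 [-13. -59.] 96.0 72.67963
180 340 [-18. -66.] 45.0 123.40113
```

```bash
python3 -m creep '[{"grip":0,"linear":[0.5,-5,0],"rot":[0,0,0]},{"grip":0,"linear":[0.5,-6,0],"rot":[0,0,0]},{"grip":0,"linear":[0,-5,0],"rot":[0,0,0]},{"grip":0,"linear":[0,-5,0],"rot":[0,0,0]},{"grip":0,"linear":[0,-5,0],"rot":[0,0,0]},{"grip":0,"linear":[0,-5,0],"rot":[0,0,0]},{"grip":0,"linear":[0,-5,0],"rot":[0,0,0]},{"grip":0,"linear":[0,-5,0],"rot":[0,0,0]},{"grip":0,"linear":[0,-4,0],"rot":[0,0,0]},{"grip":0,"linear":[0,-3,0],"rot":[0,0,0]},{"grip":0,"linear":[0,0,0],"rot":[0,0,0]},{"grip":0,"linear":[0,0,0],"rot":[0,0,0]}]' 30
python3 - <<'E'
from fr import *
to(-25,-55,8)
snap("wrist","wrist7");snap("top","top7")
E
```

```text
time_s: 8.5
eef_pos: [595.5, 66.4, 9.0]
ee_rot: [0.0, 0.999, 0.039, 0.001]
force: [1.2, -2.1, 0.4]
grip_width: 0.003
t 8.50 tcp fence [-24.9 -66.3] z 9.0 w [595.5  66.4   9. ] grip mm 0.3 F [ 1.2 -2.1  0.4]
tool shift [ -0.1 -11.3   1. ] head of tool x rel fence 0.0000 (pos => turn +z tool) axis z [ 1.1e-03 -1.0e-04 -1.0e+00]
```

View pics/wrist7.png

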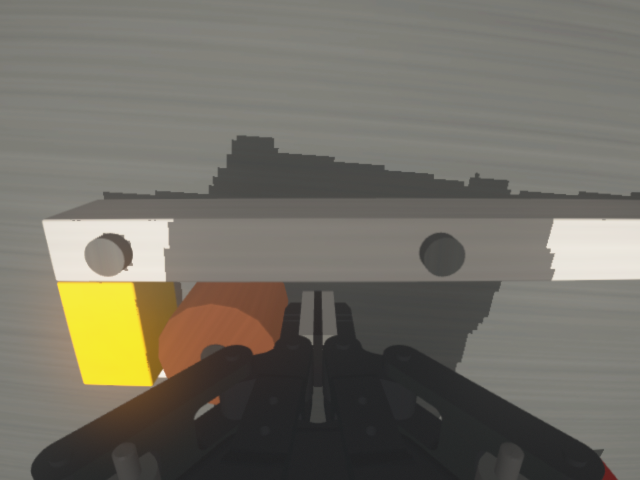

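```bash
python3 -m creep '[{"grip":0,"linear":[0,-3,0],"rot":[0,0,0]},{"grip":0,"linear":[0,-3,0],"rot":[0,0,0]},{"grip":0,"linear":[0,-2,0],"rot":[0,0,0]},{"grip":0,"linear":[0,-1,0],"rot":[0,0,0]},{"grip":0,"linear":[0,-1,0],"rot":[0,0,0]},{"grip":0,"linear":[0,0,0],"rot":[0,0,0]}]' 30
python3 -c "
from fr import *
to(-25,-55,8)"
python3 -m creep '[{"grip":0,"linear":[0,-1,0],"rot":[0,0,0]},{"grip":0,"linear":[0,-1,0],"rot":[0,0,0]},{"grip":0,"linear":[0,0,0],"rot":[0,0,0]}]' 30
python3 -c "
from fr import *
to(-25,-55,8)"
```

```text
time_s: 9.1
eef_pos: [594.5, 75.8, 8.8]
ee_rot: [0.0, 0.999, 0.039, 0.0]
force: [0.7, -4.5, 2.7]
grip_width: 0.001
t 9.10 tcp fence [-25.1 -56.8] z 8.8 w [594.5  75.8   8.8] grip mm 0.1 F [ 0.7 -4.5  2.7]
tool shift [ 0.1 -1.8  0.8] head of tool x rel fence -0.0003 (pos => turn +z tool) axis z [ 4.e-04 -5.e-04 -1.e+00]
time_s: 9.35
eef_pos: [594.7, 76.3, 8.9]
ee_rot: [0.001, 0.999, 0.039, 0.0]
force: [-0.3, -12.9, 3.7]
grip_width: -0.003
t 9.35 tcp fence [-25.  -56.3] z 8.9 w [594.7  76.3   8.9] grip mm -0.3 F [ -0.3 -12.9   3.7]
tool shift [-0.  -1.3  0.9] head of tool x rel fence -0.0002 (pos => turn +z tool) axis z [ 8.0e-04 -2.7e-03 -1.0e+00]
```

```bash
python3 -m creep '[{"grip":0,"linear":[0,0,0],"rot":[0,0,0]},{"grip":0,"linear":[0,0,0],"rot":[0,0,0]},{"grip":0,"linear":[0,4,0],"rot":[0,0,0]},{"grip":0,"linear":[0,10,0],"rot":[0,0,0]},{"grip":0,"linear":[0,10,-15],"rot":[0,0,0]},{"grip":0,"linear":[0,10,-25],"rot":[0,0,0]},{"grip":0,"linear":[0,20,-25],"rot":[0,0,0]},{"grip":60,"linear":[0,20,-15],"rot":[0,0,0]},{"grip":85,"linear":[0,20,0],"rot":[0,0,0]},{"grip":85,"linear":[0,10,0],"rot":[0,0,0]},{"grip":85,"linear":[0,0,0],"rot":[0,0,0]},{"grip":85,"linear":[0,0,0],"rot":[0,0,0]}]' 30
python3 - <<'E'
from fr import *
to(-75.5,-301.2,70)
snap("wrist","wrist8");snap("side","side8")
E
python3 m.py wrist8 side8
```

```text
time_s: 10.35
eef_pos: [601.7, -25.3, 87.6]
ee_rot: [-0.001, 0.999, 0.038, -0.001]
force: [-0.2, 0.2, 0.6]
grip_width: 0.711
t 10.35 tcp fence [ -25.8 -158.2] z 87.6 w [601.7 -25.3  87.6] grip mm 60.4 F [-0.2  0.2  0.6]
tool shift [-49.5 143.1  17.5] head of tool x rel fence -0.0010 (pos => turn +z tool) axis z [-0.0019  0.001  -1.    ]
wrist8 red area 5669 cen [340.8 393.2] ztop 48.0 top mean [503.1 -42.9  47.1] min [497. -95.   8.] max [621. -11. 170.]
wrist8 copper area 2645 cen [118.2 246.9] ztop 43.0 top mean [599.8  98.4  41.4] min [570.  88.   8.] max [614. 135.  46.]
wrist8 copper area 102 cen [ 79.9 269.1] ztop 45.2 top mean [592.  111.7  44.4] min [585. 105.  43.] max [599. 118.  46.]
wrist8 yellow area 6337 cen [ 57.5 260.5] ztop 44.8 top mean [593.2 111.3  44.3] min [567.  90.   8.] max [615. 166.  46.]
wrist8 yellow area 5643 cen [528.8 324.1] ztop 45.0 top mean [ 567.7 -167.9   44.8] min [ 543. -192.    8.] max [619. -84. 145.]
side8 red area 910 cen [304.5 273.4] ztop 48.4 top mean [489.7 -48.1  47.2] min [ 453. -114.    8.] max [502.  -8.  52.]
side8 copper area 217 cen [345.1 225.3] ztop 45.9 top mean [587.   79.7  63.1] min [570. -42.   8.] max [608. 136. 182.]
side8 yellow area 151 cen [340.6 212. ] ztop 45.0 top mean [581.1 101.1  57.4] min [566. -14.  19.] max [596. 166. 179.]
side8 yellow area 503 cen [345.8 305.3] ztop 44.8 top mean [ 563.8 -172.1   42.9] min [ 543. -195.    8.] max [ 584. -147.   49.]
```

View pics/wrist8.png

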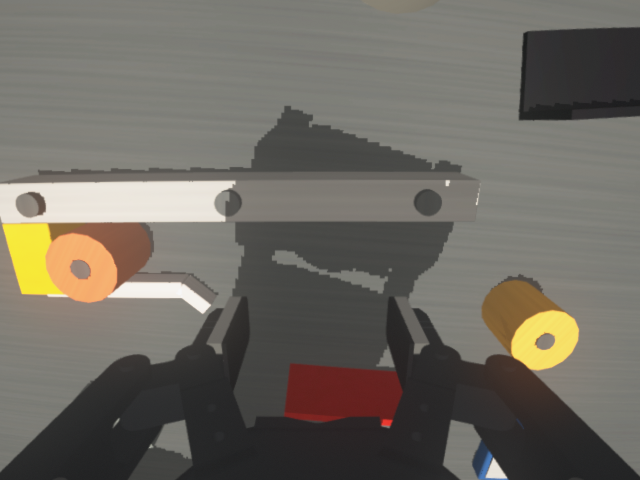

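```bash
python3 - <<'E'
from fr import *
a,d,p=load('wrist8'); print(w2f(onz(p,[(80,269),(545,341)],45)).round(1))
E
python3 -m creep '[{"grip":85,"linear":[-5,15,0],"rot":[0,0,0]},{"grip":85,"linear":[-10,25,0],"rot":[0,0,0]},{"grip":85,"linear":[-10,30,0],"rot":[0,0,0]},{"grip":85,"linear":[-10,30,0],"rot":[0,0,0]},{"grip":85,"linear":[-10,25,0],"rot":[0,0,0]},{"grip":85,"linear":[-5,15,0],"rot":[0,0,0]},{"grip":85,"linear":[0,0,0],"rot":[0,0,0]},{"grip":85,"linear":[0,0,0],"rot":[0,0,0]}]' 20
python3 - <<'E'
from fr import *
to(-73,-301.2,7)
snap("wrist","wrist9")
E
```

```text
[[ -24.5  -21.5]
 [ -73.3 -299.8]]
time_s: 11.12
eef_pos: [563.1, -168.4, 88.2]
ee_rot: [-0.0, 0.999, 0.038, -0.0]
force: [-0.5, 1.0, 0.1]
grip_width: 0.996
t 11.12 tcp fence [ -75.3 -297.9] z 88.2 w [ 563.1 -168.4   88.2] grip mm 84.7 F [-0.5  1.   0.1]
tool shift [ 2.4  3.4 81.2] head of tool x rel fence -0.0006 (pos => turn +z tool) axis z [-6.e-04  7.e-04 -1.e+00]
```

View pics/wrist9.png

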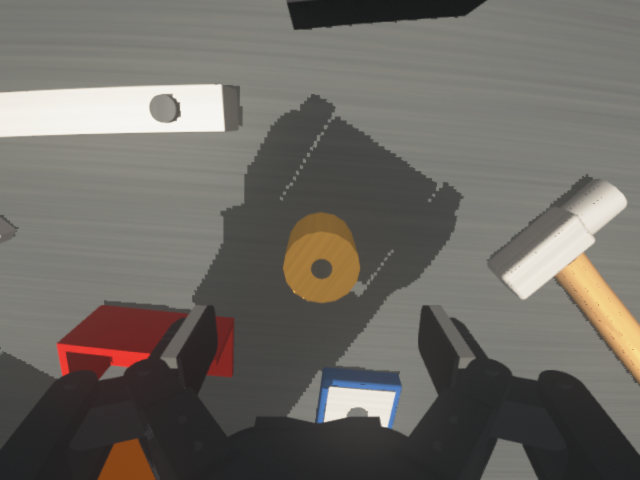

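```bash
python3 -m creep '[{"grip":85,"linear":[2,1.5,10],"rot":[0,0,0]},{"grip":85,"linear":[1,1.5,20],"rot":[0,0,0]},{"grip":85,"linear":[0,0,20],"rot":[0,0,0]},{"grip":85,"linear":[0,0,20],"rot":[0,0,0]},{"grip":85,"linear":[0,0,11],"rot":[0,0,0]},{"grip":85,"linear":[0,0,0],"rot":[0,0,0]},{"grip":40,"linear":[0,0,0],"rot":[0,0,0]},{"grip":40,"linear":[0,0,0],"rot":[0,0,0]},{"grip":40,"linear":[0,0,0],"rot":[0,0,0]},{"grip":40,"linear":[0,0,0],"rot":[0,0,0]},{"grip":40,"linear":[0,0,0],"rot":[0,0,0]},{"grip":40,"linear":[0,0,0],"rot":[0,0,0]}]' 20
python3 - <<'E'
from fr import *
to(-28,-112,7)
E
```

```text
time_s: 12.17
eef_pos: [567.0, -171.7, 8.8]
ee_rot: [0.0, 0.999, 0.039, 0.001]
force: [-0.7, 3.5, 6.3]
grip_width: 0.509
t 12.17 tcp fence [ -71.7 -301.5] z 8.8 w [ 567.  -171.7    8.8] grip mm 43.3 F [-0.7  3.5  6.3]
tool shift [  43.7 -189.5    1.8] head of tool x rel fence -0.0003 (pos => turn +z tool) axis z [ 1.7e-03 -4.0e-04 -1.0e+00]
```

```bash
python3 -m creep '[{"grip":40,"linear":[2,-6,0],"rot":[0,0,0]},{"grip":40,"linear":[3,-12,0],"rot":[0,0,0]},{"grip":40,"linear":[4,-16,0],"rot":[0,0,0]},{"grip":40,"linear":[4,-18,0],"rot":[0,0,0]},{"grip":40,"linear":[4,-18,0],"rot":[0,0,0]},{"grip":40,"linear":[4,-18,0],"rot":[0,0,0]},{"grip":40,"linear":[4,-18,0],"rot":[0,0,0]},{"grip":40,"linear":[4,-18,0],"rot":[0,0,0]},{"grip":40,"linear":[4,-16,0],"rot":[0,0,0]},{"grip":40,"linear":[3,-12,0],"rot":[0,0,0]},{"grip":40,"linear":[0,-6,0],"rot":[0,0,0]},{"grip":40,"linear":[0,0,0],"rot":[0,0,0]}]' 20
python3 - <<'E'
from fr import *
to(-28,-112,7)
snap('wrist','wrist10')
E
```

```text
time_s: 13.17
eef_pos: [591.3, -10.7, 8.8]
ee_rot: [0.0, 0.999, 0.039, 0.002]
force: [1.9, 4.7, 7.2]
grip_width: 0.51
t 13.17 tcp fence [ -35.1 -142.8] z 8.8 w [591.3 -10.7   8.8] grip mm 43.4 F [1.9 4.7 7.2]
tool shift [  7.1 -30.8   1.8] head of tool x rel fence 0.0006 (pos => turn +z tool) axis z [ 3.5e-03 -3.0e-04 -1.0e+00]
```

View pics/wrist10.png

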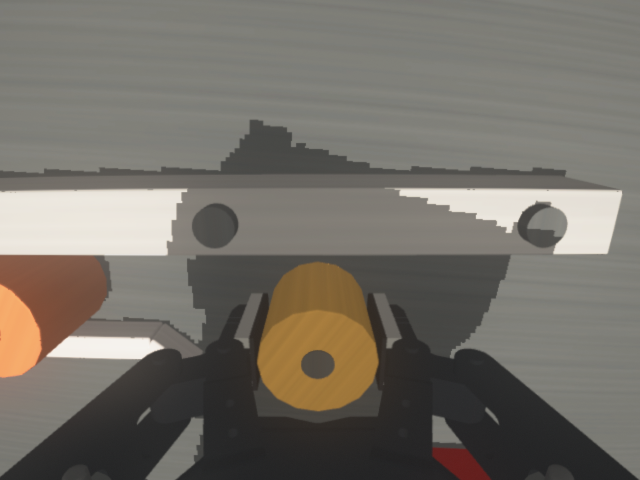

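```bash
python3 -m creep '[{"grip":40,"linear":[2,-8,0],"rot":[0,0,0]},{"grip":40,"linear":[3,-10,0],"rot":[0,0,0]},{"grip":40,"linear":[3,-10,0],"rot":[0,0,0]},{"grip":40,"linear":[1,-3,0],"rot":[0,0,0]},{"grip":40,"linear":[0,0,0],"rot":[0,0,0]},{"grip":40,"linear":[0,0,0],"rot":[0,0,0]}]' 20
python3 -c "
from fr import *
to(-25,-112,8)"
python3 -m creep '[{"grip":40,"linear":[1,0,0],"rot":[0,0,0]},{"grip":40,"linear":[1,0,0],"rot":[0,0,0]},{"grip":40,"linear":[1,0,0],"rot":[0,0,0]},{"grip":40,"linear":[0,0,0],"rot":[0,0,0]}]' 20
python3 -c "
from fr import *
to(-25,-112,8)"
```

```text
time_s: 13.72
eef_pos: [597.6, 20.0, 8.8]
ee_rot: [0.0, 0.999, 0.039, 0.001]
force: [0.5, -0.3, 7.1]
grip_width: 0.507
t 13.72 tcp fence [ -26.4 -112.7] z 8.8 w [597.6  20.    8.8] grip mm 43.1 F [ 0.5 -0.3  7.1]
tool shift [ 1.4 -0.7  0.8] head of tool x rel fence -0.0002 (pos => turn +z tool) axis z [ 2.7e-03 -3.0e-04 -1.0e+00]
time_s: 14.05
eef_pos: [598.2, 20.1, 8.8]
ee_rot: [0.0, 0.999, 0.039, -0.002]
force: [-13.7, -1.1, 17.2]
grip_width: 0.507
t 14.05 tcp fence [ -25.8 -112.7] z 8.8 w [598.2  20.1   8.8] grip mm 43.1 F [-13.7  -1.1  17.2]
tool shift [ 0.8 -0.7  0.8] head of tool x rel fence -0.0000 (pos => turn +z tool) axis z [-4.2e-03 -2.0e-04 -1.0e+00]
```

```bash
python3 -m creep '[{"grip":40,"linear":[-2,0,0],"rot":[0,0,0]},{"grip":40,"linear":[-1.5,0,0],"rot":[0,0,0]},{"grip":40,"linear":[0,-4,0],"rot":[0,0,0]},{"grip":40,"linear":[0,-5,0],"rot":[0,0,0]},{"grip":40,"linear":[0,-5,0],"rot":[0,0,0]},{"grip":40,"linear":[0,-3,0],"rot":[0,0,0]},{"grip":40,"linear":[0,0,0],"rot":[0,0,0]}]' 20
python3 - <<'E'
from fr import *
to(-26.6,-90,8)
snap('wrist','wrist11')
E
```

```text
time_s: 14.63
eef_pos: [595.9, 36.3, 8.8]
ee_rot: [0.001, 0.999, 0.039, 0.001]
force: [0.8, -4.0, 8.6]
grip_width: 0.507
t 14.63 tcp fence [-26.9 -96.3] z 8.8 w [595.9  36.3   8.8] grip mm 43.1 F [ 0.8 -4.   8.6]
tool shift [ 0.3 -6.3  0.8] head of tool x rel fence 0.0000 (pos => turn +z tool) axis z [ 0.0027 -0.0018 -1.    ]
```

View pics/wrist11.png

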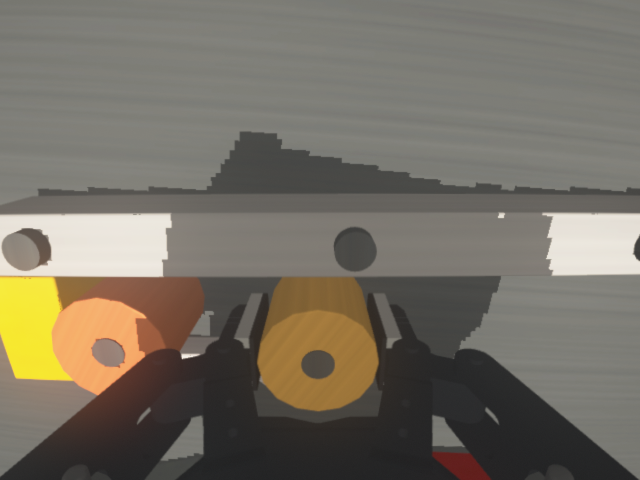

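Run:
```python
from fr import *
a,d,p=load('wrist11'); print(w2f(onz(p,[(108.5,352),(317.5,364)],45)).round(1))
print(w2f(onz(p,[(130,276),(320,275.5),(480,276)],35)).round(1))
```

```text
[[-24.2 -21.6]
 [-28.4 -96.5]]
[[   1.1  -29. ]
 [   1.4  -97.4]
 [   1.  -154.9]]
```

Run:
```python
from fr import *
for n,b in (('wrist11',(355,248)),('wrist8',(228,203)),('wrist8',(428,203)),('wrist3',(307,255))):
    a,d,p=load(n)
    for du in (-8,0,8):
        u,v=b[0]+du,b[1]; o,dd=ray(p,[(u,v)]); X=o+dd*d[v,u]; print(n,u,v,w2f(X)[0].round(1),X[0,2].round(1))
a,d,p=load('wrist11'); cv2.imwrite('pics/w11c.png',cv2.resize(a[200:440,180:460,::-1],None,fx=2.8,fy=2.5,interpolation=cv2.INTER_CUBIC))
snap('side','side11'); a,d,p=load('side11'); cv2.imwrite('pics/s11c.png',cv2.resize(a[180:320,270:430,::-1],None,fx=4.5,fy=4.2,interpolation=cv2.INTER_CUBIC))
```

```text
wrist11 347 248 [  13.6 -106.2] 40.4
wrist11 355 248 [  13.9 -108.7] 41.1
wrist11 363 248 [  13.7 -111.4] 40.6
wrist8 220 203 [  12.6 -105.4] 40.1
wrist8 228 203 [  12.8 -110. ] 40.9
wrist8 236 203 [  12.7 -114.2] 40.3
wrist8 420 203 [  12.8 -213.9] 41.2
wrist8 428 203 [  12.4 -218.9] 39.3
wrist8 436 203 [  12.7 -222.8] 40.8
wrist3 299 255 [  13.5 -106.5] 40.6
wrist3 307 255 [  13.4 -109.1] 40.4
wrist3 315 255 [  13.4 -111.7] 40.2
```

View pics/s11c.png

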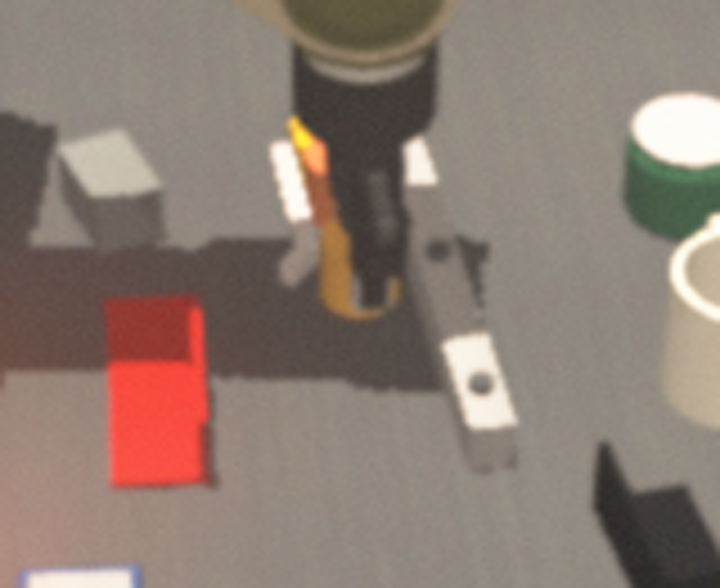

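View pics/w11c.png

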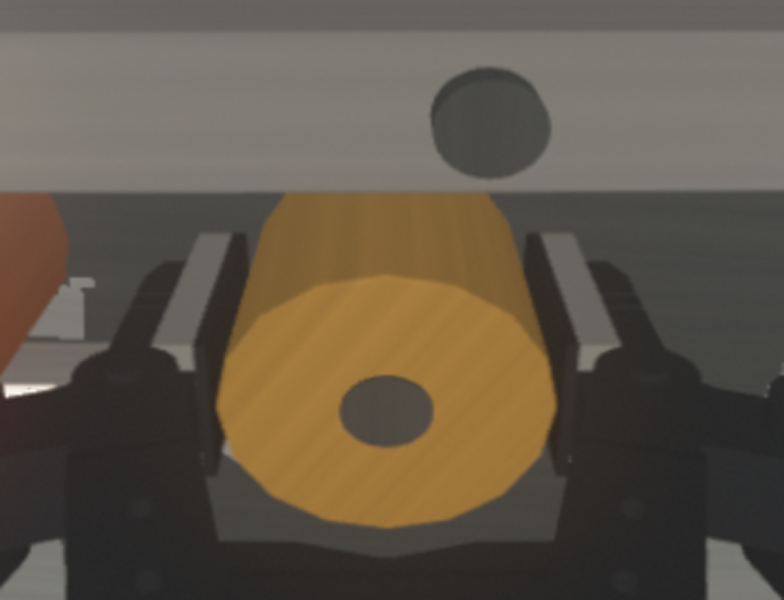

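```bash
cat > tilt.py <<'E'
from fr import *
import sys
n=sys.argv[1]; c=tuple(map(int,sys.argv[2:4])); r=int(sys.argv[4])
a,d,p=load(n); vv,uu=np.mgrid[0:480,0:640]
m=((uu-c[0])**2+((vv-c[1]))**2<r*r)
X,uv=pts(p,d,m); X=X[(abs(X[:,2]-45)<7)]
f=np.c_[w2f(X),X[:,2]]; c0=f.mean(0); 
A=np.c_[f[:,:2]-c0[:2],np.ones(len(f))]; k=np.linalg.lstsq(A,f[:,2],rcond=None)[0]; print(n,'center',c0.round(1),'dz/dx,dz/dy',k[:2].round(3),len(f))
E
python3 tilt.py wrist11 317 364 35; python3 tilt.py wrist8 80 268 20; python3 tilt.py wrist3 318 355 35;python3 tilt.py wrist10 317 364 35;python3 tilt.py wrist2 317 359 35;python3 tilt.py wrist8 545 341 20
```

```text
wrist11 center [-29.  -96.3  44.5] dz/dx,dz/dy [ 0.004 -0.003] 3824
wrist8 center [-24.2 -21.1  44.4] dz/dx,dz/dy [ 0.003 -0.002] 1241
wrist3 center [ -22.3 -112.7   44.5] dz/dx,dz/dy [-0.002  0.002] 3824
wrist10 center [ -37.3 -142.8   44.5] dz/dx,dz/dy [ 0.004 -0.004] 3822
wrist2 center [ -39.1 -186.7   44.5] dz/dx,dz/dy [ 0.005 -0.001] 3821
wrist8 center [ -73.7 -300.1   44.6] dz/dx,dz/dy [0.003 0.006] 1242
```

```bash
for i in 1 2; do python3 -m creep '[{"grip":40,"linear":[1,0,0],"rot":[0,0,0]},{"grip":40,"linear":[0.5,0,0],"rot":[0,0,0]},{"grip":40,"linear":[0,0,0],"rot":[0,0,0]}]' 20 >/dev/null
python3 -c "
from fr import *
to(-25,-112,8);print(sensors.sense()['wrist_torque'].round(2))"; done
```

```text
t 14.98 tcp fence [-26.8 -96.3] z 8.8 w [595.9  36.3   8.8] grip mm 43.2 F [-8.1 -5.1 15.1]
tool shift [ 1.8 15.7  0.8] head of tool x rel fence -0.0001 (pos => turn +z tool) axis z [-0.0015 -0.0014 -1.    ]
[-0.88  1.19 -0.01]
t 15.23 tcp fence [-26.7 -96.3] z 8.8 w [596.1  36.3   8.8] grip mm 43.5 F [-15.5  -6.2  21.2]
tool shift [ 1.7 15.7  0.8] head of tool x rel fence 0.0001 (pos => turn +z tool) axis z [-0.0052 -0.0015 -1.    ]
[-1.11  2.52 -0.03]
```

```bash
python3 -m creep '[{"grip":40,"linear":[0,0,-0.5],"rot":[0,0,0]},{"grip":40,"linear":[0,0,-0.5],"rot":[0,0,0]},{"grip":40,"linear":[0,0,0],"rot":[0,0,0]}]' 20
python3 -c "
from fr import *
to(-25,-112,8);print(sensors.sense()['wrist_torque'].round(2))
snap('wrist','wrist12')"; python3 tilt.py wrist12 317 364 35
```

```text
time_s: 15.48
eef_pos: [596.8, 36.7, 8.8]
ee_rot: [0.0, 0.999, 0.039, -0.002]
force: [-7.0, -2.3, 7.9]
grip_width: 0.508
t 15.48 tcp fence [-25.9 -95.9] z 8.8 w [596.8  36.7   8.8] grip mm 43.2 F [-7.  -2.3  7.9]
tool shift [ 0.9 16.1  0.8] head of tool x rel fence -0.0003 (pos => turn +z tool) axis z [-3.e-03 -7.e-04 -1.e+00]
[-0.58  0.98 -0.02]
wrist12 center [-27.9 -95.9  44.5] dz/dx,dz/dy [ 0.001 -0.002] 3827
```

```bash
python3 -m creep '[{"grip":40,"linear":[0.5,0,-0.5],"rot":[0,0,0]},{"grip":40,"linear":[0.5,0,-0.5],"rot":[0,0,0]},{"grip":40,"linear":[0.5,0,0],"rot":[0,0,0]},{"grip":40,"linear":[0,0,0],"rot":[0,0,0]}]' 20
python3 -c "
from fr import *
to(-25,-112,8);print(sensors.sense()['wrist_torque'].round(2))
snap('wrist','wrist13')"; python3 tilt.py wrist13 317 364 35
```

```text
time_s: 15.87
eef_pos: [599.0, 37.5, 8.9]
ee_rot: [-0.0, 0.999, 0.039, -0.001]
force: [-0.3, -0.4, -3.8]
grip_width: 0.515
t 15.87 tcp fence [-23.6 -95.4] z 8.9 w [599.   37.5   8.9] grip mm 43.8 F [-0.3 -0.4 -3.8]
tool shift [-1.4 16.6  0.9] head of tool x rel fence -0.0004 (pos => turn +z tool) axis z [-1.2e-03  3.0e-04 -1.0e+00]
[-0.    0.01  0.02]
wrist13 center [-25.7 -95.4  44.6] dz/dx,dz/dy [ 0.003 -0.   ] 3824
```

```bash
python3 -m creep '[{"grip":40,"linear":[0.7,0,0],"rot":[0,0,0]},{"grip":40,"linear":[0.7,-3,0],"rot":[0,0,0]},{"grip":40,"linear":[0,-4,0],"rot":[0,0,0]},{"grip":40,"linear":[0,-3,0],"rot":[0,0,0]},{"grip":40,"linear":[0,0,0],"rot":[0,0,0]},{"grip":50,"linear":[0,0,0],"rot":[0,0,0]},{"grip":50,"linear":[0,0,0],"rot":[0,0,0]},{"grip":50,"linear":[0,0,-10],"rot":[0,0,0]},{"grip":50,"linear":[0,0,-20],"rot":[0,0,0]},{"grip":50,"linear":[0,0,-20],"rot":[0,0,0]},{"grip":50,"linear":[0,0,-10],"rot":[0,0,0]},{"grip":50,"linear":[0,0,0],"rot":[0,0,0]}]' 20
python3 -c "
from fr import *
to(-24,-130,70)
snap('wrist','wrist14')"
```

```text
time_s: 16.92
eef_pos: [601.5, 47.2, 72.6]
ee_rot: [0.0, 0.999, 0.039, 0.003]
force: [0.0, 0.2, -0.1]
grip_width: 0.587
t 16.92 tcp fence [-20.5 -85.9] z 72.6 w [601.5  47.2  72.6] grip mm 49.9 F [ 0.   0.2 -0.1]
tool shift [-3.5 44.1  2.6] head of tool x rel fence -0.0004 (pos => turn +z tool) axis z [ 5.3e-03 -6.0e-04 -1.0e+00]
```

View pics/wrist14.png

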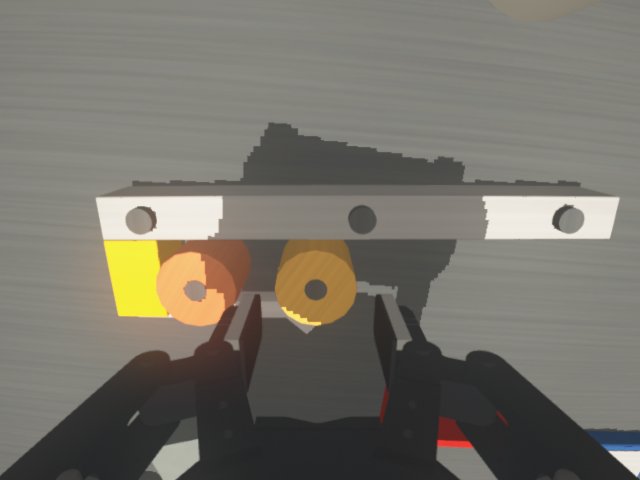

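```bash
python3 -m creep '[{"grip":0,"linear":[-1,10,0],"rot":[0,0,0]},{"grip":0,"linear":[-1,20,0],"rot":[0,0,0]},{"grip":0,"linear":[-1,15,0],"rot":[0,0,0]},{"grip":0,"linear":[0,3,5],"rot":[0,0,0]},{"grip":0,"linear":[0,0,20],"rot":[0,0,0]},{"grip":0,"linear":[0,0,20],"rot":[0,0,0]},{"grip":0,"linear":[0,0,14],"rot":[0,0,0]},{"grip":0,"linear":[0,0,5],"rot":[0,0,0]},{"grip":0,"linear":[0,0,0],"rot":[0,0,0]},{"grip":0,"linear":[0,0,0],"rot":[0,0,0]}]' 30
python3 - <<'E'
from fr import *
to(-24,-103,8)
E
```

```text
time_s: 17.8
eef_pos: [600.8, -0.6, 5.6]
ee_rot: [-0.0, 0.999, 0.039, -0.0]
force: [0.7, 0.1, 0.4]
grip_width: -0.003
t 17.80 tcp fence [ -24.9 -133.5] z 5.6 w [ 6.008e+02 -6.000e-01  5.600e+00] grip mm -0.2 F [0.7 0.1 0.4]
tool shift [  0.8 -30.5  -2.4] head of tool x rel fence -0.0002 (pos => turn +z tool) axis z [-2.e-04  1.e-04 -1.e+00]
```

```bash
python3 -m creep '[{"grip":0,"linear":[0,-4,-2],"rot":[0,0,0]},{"grip":0,"linear":[0.5,-5,-1],"rot":[0,0,0]},{"grip":0,"linear":[0,-5,0],"rot":[0,0,0]},{"grip":0,"linear":[0,-5,0],"rot":[0,0,0]},{"grip":0,"linear":[0,-4,0],"rot":[0,0,0]},{"grip":0,"linear":[0,-3,0],"rot":[0,0,0]},{"grip":0,"linear":[0,-2,0],"rot":[0,0,0]},{"grip":0,"linear":[0,-1.5,0],"rot":[0,0,0]},{"grip":0,"linear":[0,0,0],"rot":[0,0,0]}]' 30
python3 - <<'E'
from fr import *
to(-24,-100,8)
snap('wrist','wrist15')
E
```

```text
time_s: 18.55
eef_pos: [599.8, 28.7, 9.7]
ee_rot: [0.001, 0.999, 0.039, 0.001]
force: [0.9, -4.7, 3.7]
grip_width: 0.003
t 18.55 tcp fence [ -23.5 -104.2] z 9.7 w [599.8  28.7   9.7] grip mm 0.3 F [ 0.9 -4.7  3.7]
tool shift [-0.5 -4.2  1.7] head of tool x rel fence 0.0002 (pos => turn +z tool) axis z [ 0.0027 -0.0013 -1.    ]
```

View pics/wrist15.png

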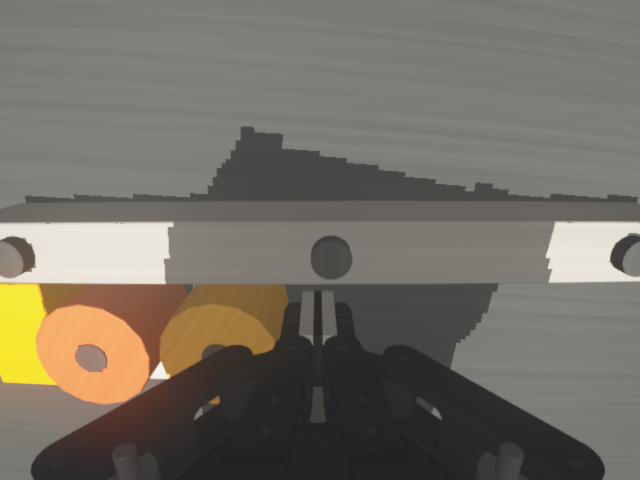

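```bash
python3 -m creep '[{"grip":0,"linear":[0,-1.5,0],"rot":[0,0,0]},{"grip":0,"linear":[0,-1.5,0],"rot":[0,0,0]},{"grip":0,"linear":[0,-1,0],"rot":[0,0,0]},{"grip":0,"linear":[0,-1,0],"rot":[0,0,0]},{"grip":0,"linear":[0,0,0],"rot":[0,0,0]},{"grip":0,"linear":[0,0,0],"rot":[0,0,0]}]' 30
python3 - <<'E'
from fr import *
to(-24,-100,8)
E
```

```text
time_s: 19.1
eef_pos: [599.5, 32.5, 9.6]
ee_rot: [0.001, 0.999, 0.039, 0.001]
force: [0.6, -9.7, 4.6]
grip_width: -0.005
t 19.10 tcp fence [ -23.5 -100.4] z 9.6 w [599.5  32.5   9.6] grip mm -0.4 F [ 0.6 -9.7  4.6]
tool shift [-0.5 -0.4  1.6] head of tool x rel fence -0.0002 (pos => turn +z tool) axis z [ 0.0026 -0.0024 -1.    ]
```

```bash
python3 -m creep '[{"grip":0,"linear":[0,0,0],"rot":[0,0,0]},{"grip":0,"linear":[0,4,0],"rot":[0,0,0]},{"grip":0,"linear":[0,8,0],"rot":[0,0,0]},{"grip":0,"linear":[0,10,-10],"rot":[0,0,0]},{"grip":0,"linear":[-5,10,-25],"rot":[0,0,0]},{"grip":20,"linear":[-15,15,-30],"rot":[0,0,0]},{"grip":50,"linear":[-25,15,-30],"rot":[0,0,0]},{"grip":50,"linear":[-25,10,-20],"rot":[0,0,0]},{"grip":50,"linear":[-20,5,0],"rot":[0,0,0]},{"grip":50,"linear":[-15,3,0],"rot":[0,0,0]},{"grip":50,"linear":[0,0,0],"rot":[0,0,0]},{"grip":50,"linear":[0,0,0],"rot":[0,0,0]}]' 30
python3 - <<'E'
from fr import *
to(-158,-189,110)
snap("wrist","wrist16");snap("top","top16");snap("side","side16")
E
python3 tilt.py wrist16 100 100 5
```

```text
time_s: 20.1
eef_pos: [500.3, -54.4, 124.1]
ee_rot: [0.0, 0.999, 0.038, 0.0]
force: [0.3, -0.4, -0.1]
grip_width: 0.582
t 20.10 tcp fence [-129.2 -179.4] z 124.1 w [500.3 -54.4 124.1] grip mm 49.5 F [ 0.3 -0.4 -0.1]
tool shift [-28.8   9.7  14.1] head of tool x rel fence -0.0014 (pos => turn +z tool) axis z [ 8.e-04  0.e+00 -1.e+00]
wrist16 center [-34.2 -49.8  44.2] dz/dx,dz/dy [-0.121 -0.131] 67
```

View pics/wrist16.png

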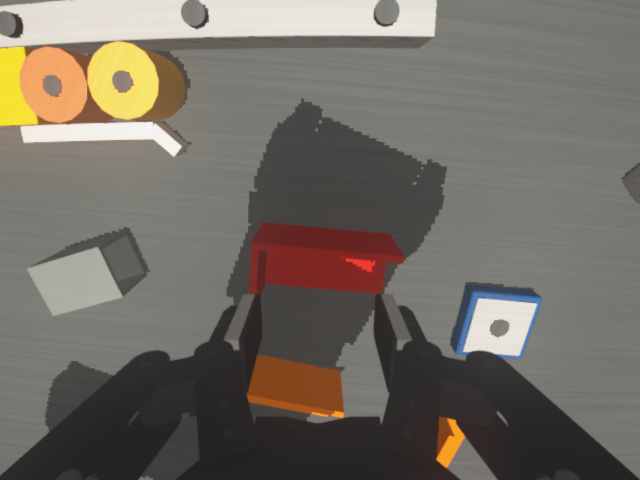

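View pics/side16.png

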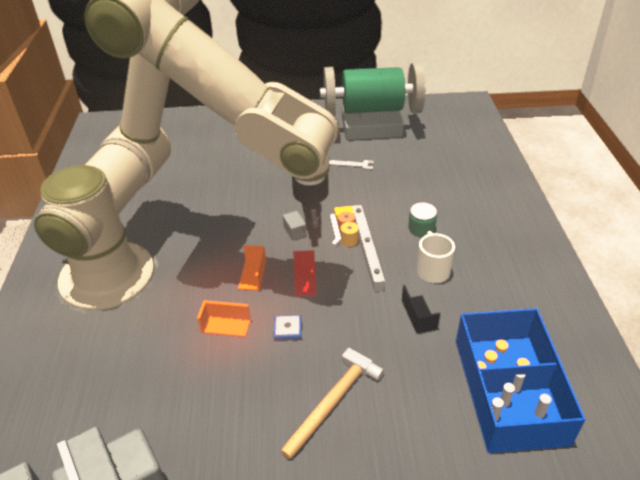

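Both slugs sit in single file: copper hole at (52,86), brass at (122,81), brass touching copper. I check these and the bracket corners numerically.

Run:
```python
from fr import *
a,d,p=load('wrist16'); print('slugs',w2f(onz(p,[(52,85.5),(122,81)],45)).round(1))
print('fence front top',w2f(onz(p,[(220,43),(420,37)],35)).round(1))
cv2.imwrite('pics/w16c.png',cv2.resize(a[210:330,230:420,::-1],None,fx=4.2,fy=4.2,interpolation=cv2.INTER_CUBIC))
```

```text
slugs [[-25.  -21.5]
 [-24.1 -65.4]]
fence front top [[  -3.2 -122.4]
 [  -0.  -240.1]]
```

View pics/w16c.png

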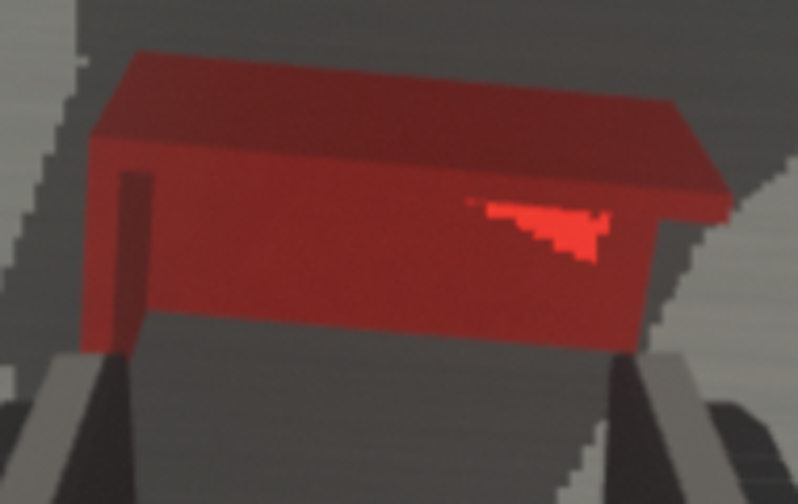

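```bash
python3 - <<'E'
from fr import *
a,d,p=load('wrist16'); c=lambda x,y:(230+x/4.2,210+y/4.2)
print('top back',w2f(onz(p,[c(92,137),c(730,193)],50)).round(1),'foot',w2f(onz(p,[c(138,50),c(674,102)],0)).round(1),'flat right front z5',w2f(onz(p,[c(635,352)],5)).round(1))
E
python3 -c "
from fr import *
to(-159,-190,60)"
```

```text
top back [[-122.3 -137.6]
 [-131.6 -235.8]] foot [[-122.2 -137.4]
 [-132.4 -236.9]] flat right front z5 [[-181.6 -231.5]]
t 20.25 tcp fence [-128.6 -178.9] z 123.4 w [500.9 -53.9 123.4] grip mm 50.0 F [0.8 0.9 0.9]
tool shift [-30.4  11.1  63.4] head of tool x rel fence 0.0000 (pos => turn +z tool) axis z [ 3.e-04  1.e-04 -1.e+00]
```

```bash
python3 -m creep '[{"grip":50,"linear":[-8,3,0],"rot":[0,0,0]},{"grip":50,"linear":[-12,4,0],"rot":[0,0,0]},{"grip":50,"linear":[-8,2,0],"rot":[0,0,0]},{"grip":50,"linear":[0,0,0],"rot":[0,0.1,0]},{"grip":50,"linear":[0,0,0],"rot":[0,0.1,0]},{"grip":50,"linear":[0,0,0],"rot":[0,0.1,0]},{"grip":50,"linear":[0,0,0],"rot":[0,0,0]},{"grip":50,"linear":[0,0,0],"rot":[0,0,0]}]' 30
python3 -c "
from fr import *
to(-157,-189,30)
to(-157,-189,5)"
```

```text
time_s: 20.92
eef_pos: [472.4, -65.4, 123.6]
ee_rot: [-0.006, 0.988, 0.038, 0.148]
force: [0.6, -1.0, -0.0]
grip_width: 0.591
t 20.92 tcp fence [-157.9 -188.2] z 123.6 w [472.4 -65.4 123.6] grip mm 50.2 F [ 0.6 -1.  -0. ]
tool shift [-26.6   0.8  89.7] head of tool x rel fence -0.0014 (pos => turn +z tool) axis z [ 0.2926  0.0226 -0.956 ]
t 20.92 tcp fence [-157.9 -188.2] z 123.6 w [472.4 -65.4 123.6] grip mm 50.2 F [ 0.6 -1.  -0. ]
tool shift [-34.    0.9 113.6] head of tool x rel fence -0.0014 (pos => turn +z tool) axis z [ 0.2926  0.0226 -0.956 ]
```

```bash
python3 -m creep '[{"grip":50,"linear":[-4,0,14],"rot":[0,0,0]},{"grip":50,"linear":[-6,0,20],"rot":[0,0,0]},{"grip":50,"linear":[-6,0,20],"rot":[0,0,0]},{"grip":50,"linear":[-6,0,20],"rot":[0,0,0]},{"grip":50,"linear":[-5,0,16],"rot":[0,0,0]},{"grip":50,"linear":[0,0,0],"rot":[0,0,0]},{"grip":50,"linear":[0,0,0],"rot":[0,0,0]}]' 30
python3 -c "
from fr import *
to(-157,-189,9)
snap('wrist','wrist17');snap('side','side17')"
```

```text
time_s: 21.5
eef_pos: [474.2, -65.0, 29.3]
ee_rot: [-0.006, 0.988, 0.039, 0.148]
force: [-0.3, 0.9, 1.1]
grip_width: 0.587
t 21.50 tcp fence [-156.  -187.9] z 29.3 w [474.2 -65.   29.3] grip mm 49.9 F [-0.3  0.9  1.1]
tool shift [-6.9  1.2 19.1] head of tool x rel fence 0.0002 (pos => turn +z tool) axis z [ 0.2928  0.0239 -0.9559]
```

View pics/wrist17.png

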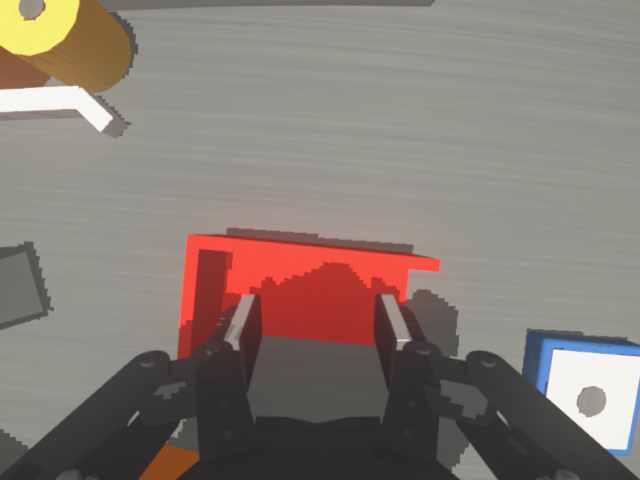

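```bash
python3 -m creep '[{"grip":50,"linear":[-2,0,7],"rot":[0,0,0]},{"grip":50,"linear":[-2,0.5,6],"rot":[0,0,0]},{"grip":50,"linear":[-2,0.5,6],"rot":[0,0,0]},{"grip":50,"linear":[0,0,0],"rot":[0,0,0]},{"grip":50,"linear":[0,0,0],"rot":[0,0,0]}]' 30
python3 -c "
from fr import *
to(-150,-189,9)
snap('wrist','wrist18');snap('side','side18')
a,d,p=load('side18'); cv2.imwrite('pics/s18c.png',cv2.resize(a[200:330,240:400,::-1],None,fx=4.5,fy=4.5,interpolation=cv2.INTER_CUBIC))"
```

```text
time_s: 22.02
eef_pos: [473.5, -66.1, 9.2]
ee_rot: [-0.006, 0.988, 0.038, 0.149]
force: [1.0, 0.2, -0.8]
grip_width: 0.584
t 22.02 tcp fence [-156.8 -188.9] z 9.2 w [473.5 -66.1   9.2] grip mm 49.6 F [ 1.   0.2 -0.8]
tool shift [6.5 0.1 2.2] head of tool x rel fence -0.0006 (pos => turn +z tool) axis z [ 0.2938  0.0232 -0.9556]
```

View pics/s18c.png

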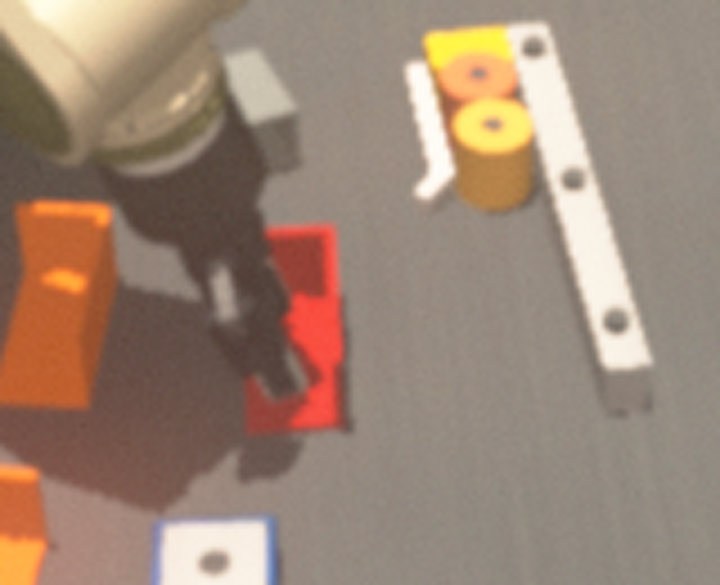

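View pics/wrist18.png

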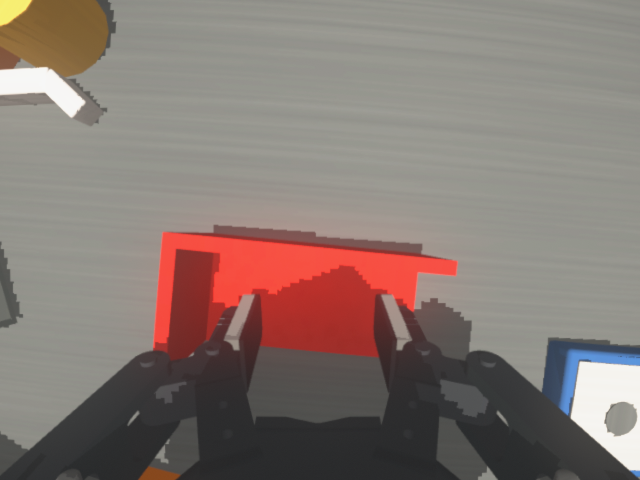

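```bash
python3 -m creep '[{"grip":50,"linear":[3.8,0,1.2],"rot":[0,0,0]},{"grip":50,"linear":[5.7,0,1.8],"rot":[0,0,0]},{"grip":50,"linear":[5.7,0,1.8],"rot":[0,0,0]},{"grip":50,"linear":[5.7,0,1.8],"rot":[0,0,0]},{"grip":50,"linear":[5.7,0,1.8],"rot":[0,0,0]},{"grip":50,"linear":[5.7,0,1.8],"rot":[0,0,0]},{"grip":50,"linear":[5.7,0,1.8],"rot":[0,0,0]},{"grip":50,"linear":[0,0,0],"rot":[0,0,0]}]' 30
python3 -c "
from fr import *
to(-116,-189,9)
snap('wrist','wrist19');snap('side','side19')
a,d,p=load('side19'); cv2.imwrite('pics/s19c.png',cv2.resize(a[200:330,240:400,::-1],None,fx=4.5,fy=4.5,interpolation=cv2.INTER_CUBIC))"
```

```text
time_s: 22.78
eef_pos: [514.5, -62.9, 9.5]
ee_rot: [-0.006, 0.988, 0.038, 0.15]
force: [-0.0, 0.2, 0.4]
grip_width: 0.585
t 22.78 tcp fence [-115.7 -188.9] z 9.5 w [514.5 -62.9   9.5] grip mm 49.7 F [-0.   0.2  0.4]
tool shift [-0.4  0.1  0.4] head of tool x rel fence 0.0004 (pos => turn +z tool) axis z [ 0.2951  0.0228 -0.9552]
```

View pics/s19c.png

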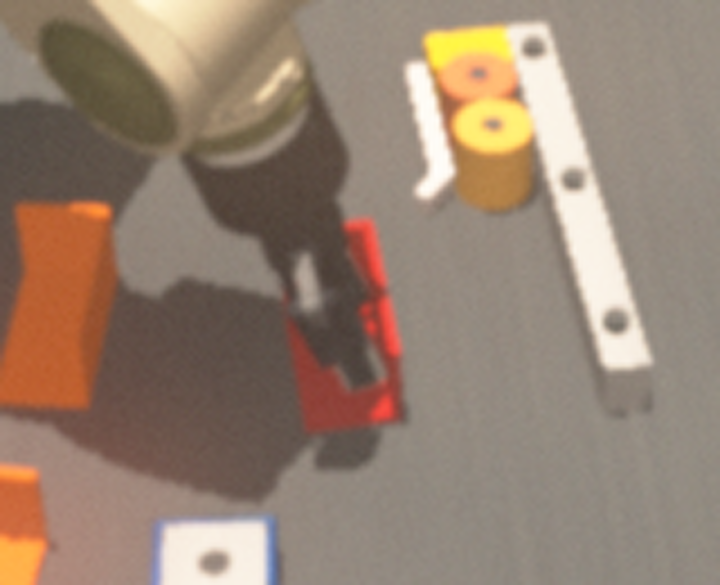

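View pics/wrist19.png

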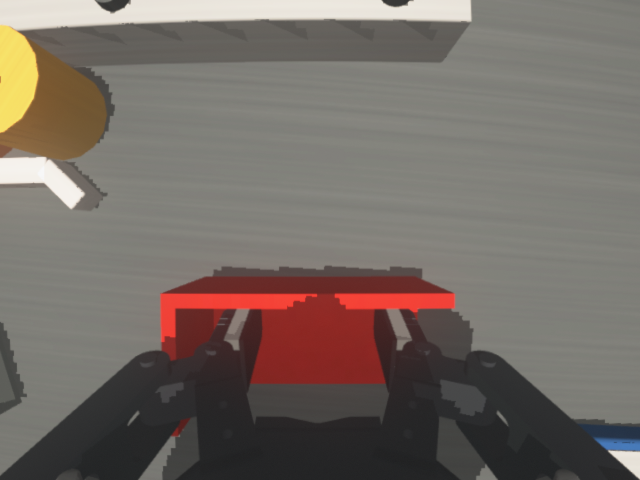

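The bracket slides flat and has squared up parallel to the fence. I continue.

```bash
python3 -m creep '[{"grip":50,"linear":[4,0,1],"rot":[0,0,0]},{"grip":50,"linear":[7,0,2],"rot":[0,0,0]},{"grip":50,"linear":[8,0,2.4],"rot":[0,0,0]},{"grip":50,"linear":[8,0,2.4],"rot":[0,0,0]},{"grip":50,"linear":[8,0,2.4],"rot":[0,0,0]},{"grip":50,"linear":[8,0,2.4],"rot":[0,0,0]},{"grip":50,"linear":[8,0,2.4],"rot":[0,0,0]},{"grip":50,"linear":[8,0,2.4],"rot":[0,0,0]},{"grip":50,"linear":[8,0,2.4],"rot":[0,0,0]},{"grip":50,"linear":[6,0,1.8],"rot":[0,0,0]},{"grip":50,"linear":[4,0,1.2],"rot":[0,0,0]},{"grip":50,"linear":[0,0,0],"rot":[0,0,0]}]' 30
python3 -c "
from fr import *
to(-18,-189,9)
snap('wrist','wrist20')"
```

```text
time_s: 23.88
eef_pos: [594.5, -56.9, 10.6]
ee_rot: [-0.006, 0.988, 0.038, 0.15]
force: [0.5, 0.8, -0.4]
grip_width: 0.582
t 23.88 tcp fence [ -35.4 -189.1] z 10.6 w [594.5 -56.9  10.6] grip mm 49.5 F [ 0.5  0.8 -0.4]
tool shift [16.2 -0.1  6.7] head of tool x rel fence -0.0001 (pos => turn +z tool) axis z [ 0.296   0.0224 -0.9549]
```

View pics/wrist20.png

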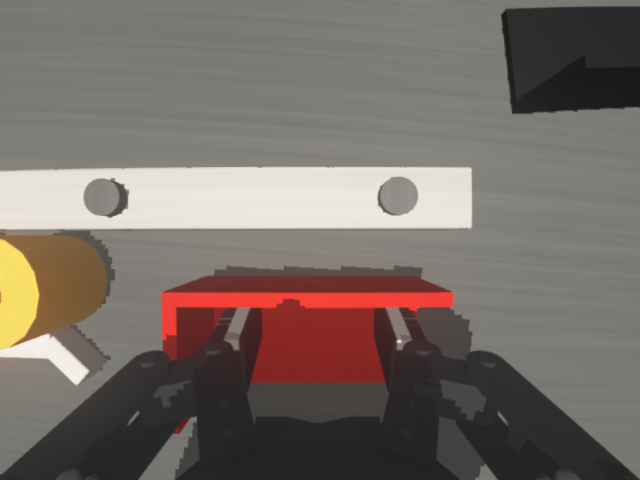

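```bash
python3 -m creep '[{"grip":50,"linear":[4,0,1.4],"rot":[0,0,0]},{"grip":50,"linear":[5,0,1.8],"rot":[0,0,0]},{"grip":50,"linear":[2,0,0.8],"rot":[0,0,0]},{"grip":50,"linear":[1.5,0,0.5],"rot":[0,0,0]},{"grip":50,"linear":[1.5,0,0.5],"rot":[0,0,0]},{"grip":50,"linear":[0,0,0],"rot":[0,0,0]}]' 30
python3 -c "
from fr import *
to(-18,-189,9)"
python3 -m creep '[{"grip":50,"linear":[1,0,0.3],"rot":[0,0,0]},{"grip":50,"linear":[1,0,0.3],"rot":[0,0,0]},{"grip":50,"linear":[1,0,0.3],"rot":[0,0,0]},{"grip":50,"linear":[0,0,0],"rot":[0,0,0]}]' 30
python3 -c "
from fr import *
to(-18,-189,9)"
```

```text
time_s: 24.43
eef_pos: [608.3, -55.7, 10.2]
ee_rot: [-0.006, 0.988, 0.038, 0.149]
force: [-6.0, -0.4, 5.4]
grip_width: 0.588
t 24.43 tcp fence [ -21.6 -189. ] z 10.2 w [608.3 -55.7  10.2] grip mm 49.9 F [-6.  -0.4  5.4]
tool shift [ 3.1 -0.   2.2] head of tool x rel fence -0.0002 (pos => turn +z tool) axis z [ 0.2945  0.0229 -0.9554]
time_s: 24.77
eef_pos: [611.3, -55.5, 10.2]
ee_rot: [-0.006, 0.988, 0.038, 0.149]
force: [-5.5, -0.3, 6.6]
grip_width: 0.588
t 24.77 tcp fence [ -18.6 -189. ] z 10.2 w [611.3 -55.5  10.2] grip mm 50.0 F [-5.5 -0.3  6.6]
tool shift [ 0.2 -0.   1.3] head of tool x rel fence -0.0002 (pos => turn +z tool) axis z [ 0.2944  0.0229 -0.9554]
```

```bash
python3 -m creep '[{"grip":50,"linear":[1,0,0.2],"rot":[0,0,0]},{"grip":50,"linear":[1,0,0.2],"rot":[0,0,0]},{"grip":50,"linear":[1,0,0.2],"rot":[0,0,0]},{"grip":50,"linear":[0,0,0],"rot":[0,0,0]}]' 30
python3 -c "
from fr import *
to(-18,-189,9)
snap('wrist','wrist21')"
```

```text
time_s: 25.1
eef_pos: [614.3, -55.2, 10.3]
ee_rot: [-0.006, 0.988, 0.038, 0.149]
force: [-4.2, 0.4, 3.6]
grip_width: 0.585
t 25.10 tcp fence [ -15.5 -189. ] z 10.3 w [614.3 -55.2  10.3] grip mm 49.7 F [-4.2  0.4  3.6]
tool shift [-2.7 -0.   0.5] head of tool x rel fence -0.0003 (pos => turn +z tool) axis z [ 0.2943  0.0229 -0.9554]
```

View pics/wrist21.png

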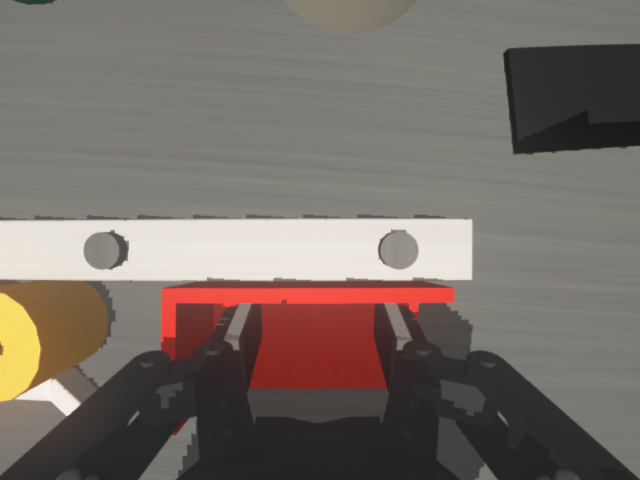

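```bash
python3 - <<'E'
from fr import *
a,d,p=load('wrist21'); print('bracket back top',w2f(onz(p,[(163,288),(453,287.5)],50)).round(1),'fence',w2f(onz(p,[(163,280.5),(453,280)],35)).round(1),'brass rear?')
E
python3 -m creep '[{"grip":50,"linear":[1,0,0.2],"rot":[0,0,0]},{"grip":50,"linear":[1,0,0.2],"rot":[0,0,0]},{"grip":50,"linear":[0,0,0],"rot":[0,0,0]}]' 30
python3 -c "
from fr import *
to(-18,-189,9)"
```

```text
bracket back top [[ 1.000e-01 -1.367e+02]
 [ 2.000e-01 -2.352e+02]] fence [[   0.6 -130.2]
 [   0.8 -240.9]] brass rear?
time_s: 25.4
eef_pos: [615.9, -55.1, 10.2]
ee_rot: [-0.006, 0.988, 0.038, 0.149]
force: [-7.3, -0.8, 6.1]
grip_width: 0.585
t 25.40 tcp fence [ -13.9 -189. ] z 10.2 w [615.9 -55.1  10.2] grip mm 49.7 F [-7.3 -0.8  6.1]
tool shift [-4.3  0.  -0. ] head of tool x rel fence -0.0003 (pos => turn +z tool) axis z [ 0.2934  0.0231 -0.9557]
```

```bash
python3 -m creep '[{"grip":50,"linear":[1,0,0.2],"rot":[0,0,0]},{"grip":50,"linear":[1,0,0.2],"rot":[0,0,0]},{"grip":50,"linear":[0,0,0],"rot":[0,0,0]}]' 30
python3 -c "
from fr import *
to(-14,-139,10)"
```

```text
time_s: 25.65
eef_pos: [616.5, -55.0, 10.0]
ee_rot: [-0.006, 0.988, 0.038, 0.147]
force: [-19.2, -3.1, 11.7]
grip_width: 0.589
t 25.65 tcp fence [ -13.4 -188.9] z 10.0 w [616.5 -55.   10. ] grip mm 50.1 F [-19.2  -3.1  11.7]
tool shift [ -0.6 -49.9  -0.1] head of tool x rel fence 0.0001 (pos => turn +z tool) axis z [ 0.2898  0.0238 -0.9568]
```

```bash
python3 -m creep '[{"grip":50,"linear":[-2.2,0,-1.7],"rot":[0,0,0]},{"grip":50,"linear":[0,-3,0],"rot":[0,0,0]},{"grip":50,"linear":[0,-4,0],"rot":[0,0,0]},{"grip":50,"linear":[0,-5,0],"rot":[0,0,0]},{"grip":50,"linear":[0,-5,0],"rot":[0,0,0]},{"grip":50,"linear":[0,-5,0],"rot":[0,0,0]},{"grip":50,"linear":[0,-5,0],"rot":[0,0,0]},{"grip":50,"linear":[0,-4,0],"rot":[0,0,0]},{"grip":50,"linear":[0,0,0],"rot":[0,0,0]}]' 30
python3 -c "
from fr import *
to(-14,-139,10)
snap('wrist','wrist22')"
```

```text
time_s: 26.4
eef_pos: [614.0, -23.4, 11.8]
ee_rot: [-0.006, 0.988, 0.038, 0.15]
force: [1.0, -3.4, 2.5]
grip_width: 0.583
t 26.40 tcp fence [ -13.4 -157.3] z 11.8 w [614.  -23.4  11.8] grip mm 49.5 F [ 1.  -3.4  2.5]
tool shift [ -1.1 -18.3   1.6] head of tool x rel fence 0.0004 (pos => turn +z tool) axis z [ 0.296   0.0227 -0.9549]
```

View pics/wrist22.png

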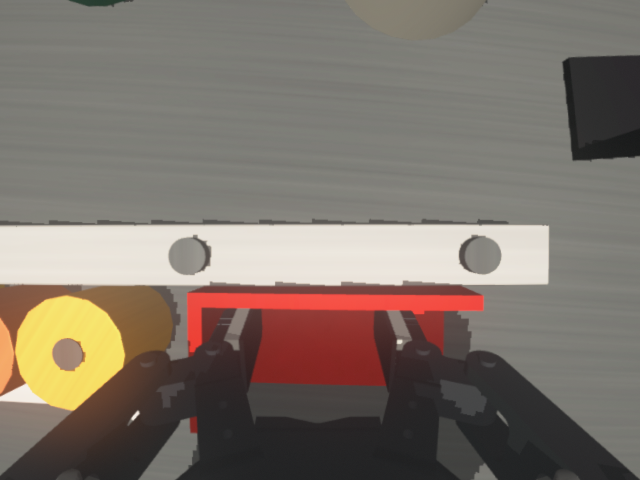

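```bash
python3 - <<'E'
from fr import *
a,d,p=load('wrist22'); print('bracket top corners',w2f(onz(p,[(189.5,293),(482,294)],50)).round(1),'brass',w2f(onz(p,[(67.5,354)],45)).round(1))
E
python3 -m creep '[{"grip":50,"linear":[0,-3,0],"rot":[0,0,0]},{"grip":50,"linear":[0,-4,0],"rot":[0,0,0]},{"grip":50,"linear":[0,-4,0],"rot":[0,0,0]},{"grip":50,"linear":[0,-4,0],"rot":[0,0,0]},{"grip":50,"linear":[0,-3,0],"rot":[0,0,0]},{"grip":50,"linear":[0,0,0],"rot":[0,0,0]}]' 30
python3 - <<'E'
from fr import *
to(-14,-135,10)
snap('wrist','wrist23')
E
```

```text
bracket top corners [[ 2.000e-01 -1.135e+02]
 [-3.000e-01 -2.143e+02]] brass [[-23.8 -65.3]]
time_s: 26.95
eef_pos: [612.5, -6.2, 11.8]
ee_rot: [-0.006, 0.988, 0.038, 0.15]
force: [0.8, -5.7, 3.5]
grip_width: 0.583
t 26.95 tcp fence [ -13.5 -139.9] z 11.8 w [612.5  -6.2  11.8] grip mm 49.6 F [ 0.8 -5.7  3.5]
tool shift [-1.  -4.9  1.5] head of tool x rel fence -0.0000 (pos => turn +z tool) axis z [ 0.2958  0.0225 -0.955 ]
```

View pics/wrist23.png

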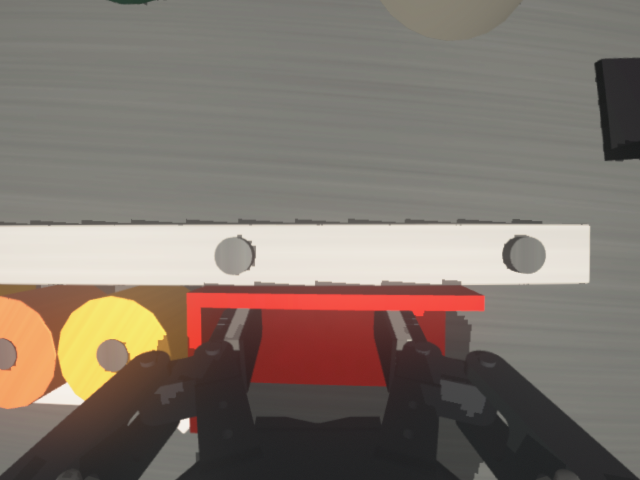

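```bash
python3 -m creep '[{"grip":50,"linear":[0,-2,0],"rot":[0,0,0]},{"grip":50,"linear":[0,-2,0],"rot":[0,0,0]},{"grip":50,"linear":[0,-1,0],"rot":[0,0,0]},{"grip":50,"linear":[0,-1,0],"rot":[0,0,0]},{"grip":50,"linear":[0,-1,0],"rot":[0,0,0]},{"grip":50,"linear":[0,0,0],"rot":[0,0,0]}]' 30
python3 -c "
from fr import *
to(-14,-131.5,10)"
python3 -m creep '[{"grip":50,"linear":[0,-1,0],"rot":[0,0,0]},{"grip":50,"linear":[0,-1,0],"rot":[0,0,0]},{"grip":50,"linear":[0,0,0],"rot":[0,0,0]}]' 30
python3 -c "
from fr import *
to(-14,-131.5,10)"
```

```text
time_s: 27.5
eef_pos: [612.0, 0.3, 11.8]
ee_rot: [-0.006, 0.988, 0.038, 0.15]
force: [0.5, -6.2, 4.6]
grip_width: 0.583
t 27.50 tcp fence [ -13.6 -133.5] z 11.8 w [6.12e+02 3.00e-01 1.18e+01] grip mm 49.6 F [ 0.5 -6.2  4.6]
tool shift [-0.9 -2.   1.6] head of tool x rel fence -0.0005 (pos => turn +z tool) axis z [ 0.2958  0.0223 -0.955 ]
time_s: 27.75
eef_pos: [611.8, 2.2, 11.7]
ee_rot: [-0.005, 0.988, 0.038, 0.15]
force: [-0.0, -6.3, 4.0]
grip_width: 0.584
t 27.75 tcp fence [ -13.6 -131.6] z 11.7 w [611.8   2.2  11.7] grip mm 49.6 F [-0.  -6.3  4. ]
tool shift [-0.9 -0.1  1.5] head of tool x rel fence -0.0005 (pos => turn +z tool) axis z [ 0.2957  0.0221 -0.955 ]
```

```bash
python3 -m creep '[{"grip":50,"linear":[0,-1,0],"rot":[0,0,0]},{"grip":50,"linear":[0,-1,0],"rot":[0,0,0]},{"grip":50,"linear":[0,0,0],"rot":[0,0,0]}]' 30
python3 -c "
from fr import *
to(-14,-131.5,10)
snap('wrist','wrist24')"
```

```text
time_s: 28.0
eef_pos: [611.9, 3.1, 11.8]
ee_rot: [-0.005, 0.988, 0.038, 0.15]
force: [0.7, -12.7, 4.2]
grip_width: 0.584
t 28.00 tcp fence [ -13.5 -130.6] z 11.8 w [611.9   3.1  11.8] grip mm 49.7 F [  0.7 -12.7   4.2]
tool shift [-1.   0.8  1.5] head of tool x rel fence -0.0005 (pos => turn +z tool) axis z [ 0.2963  0.0208 -0.9549]
```

View pics/wrist24.png

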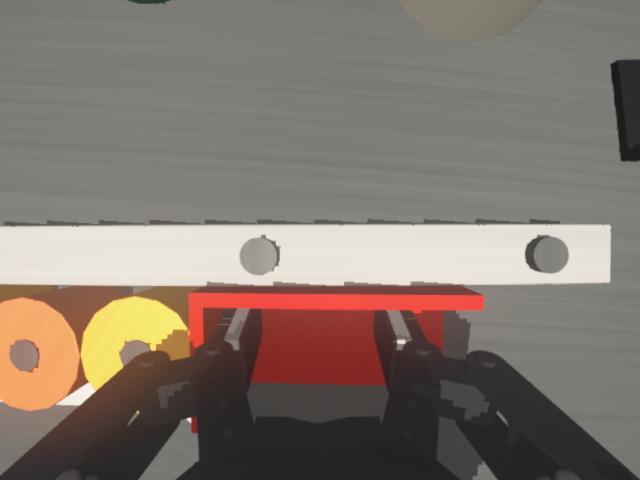

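```bash
python3 - <<'E'
from fr import *
a,d,p=load('wrist24'); print('bracket top corners',w2f(onz(p,[(190,293),(482,293)],50)).round(1),'slugs',w2f(onz(p,[(24,355),(136,354)],45)).round(1))
E
python3 -m creep '[{"grip":50,"linear":[0,0.8,0],"rot":[0,0,0]},{"grip":50,"linear":[0.7,0,1],"rot":[0,0,0]},{"grip":50,"linear":[0.7,0,1],"rot":[0,0,0]},{"grip":50,"linear":[0,0,0],"rot":[0,0,0]}]' 30
python3 -c "
from fr import *
to(-14,-131.5,10)"
```

```text
bracket top corners [[ 2.000e-01 -8.710e+01]
 [-1.000e-01 -1.877e+02]] slugs [[-24.5 -21.3]
 [-23.  -65. ]]
time_s: 28.38
eef_pos: [612.4, 2.9, 10.9]
ee_rot: [-0.005, 0.988, 0.038, 0.148]
force: [-17.5, -13.8, 21.7]
grip_width: 0.583
t 28.38 tcp fence [ -13.  -130.9] z 10.9 w [612.4   2.9  10.9] grip mm 49.5 F [-17.5 -13.8  21.7]
tool shift [-1.2  0.6  0.5] head of tool x rel fence 0.0003 (pos => turn +z tool) axis z [ 0.2926  0.0221 -0.956 ]
```

```bash
python3 -m creep '[{"grip":50,"linear":[-0.1,0.7,-0.6],"rot":[0,0,0]},{"grip":50,"linear":[0,0.3,0],"rot":[0,0,0]},{"grip":50,"linear":[0,0,0],"rot":[0,0,0]},{"grip":50,"linear":[0,0,0],"rot":[0,0,0]}]' 30
python3 -c "
from fr import *
to(-14,-131.5,10)"
```

```text
time_s: 28.72
eef_pos: [612.3, 2.7, 11.0]
ee_rot: [-0.006, 0.988, 0.038, 0.148]
force: [-10.9, -6.1, 15.2]
grip_width: 0.584
t 28.72 tcp fence [ -13.1 -131.1] z 11.0 w [612.3   2.7  11. ] grip mm 49.6 F [-10.9  -6.1  15.2]
tool shift [-1.1  0.4  0.7] head of tool x rel fence -0.0002 (pos => turn +z tool) axis z [ 0.2929  0.0231 -0.9559]
```

```bash
python3 -m creep '[{"grip":50,"linear":[0.8,0,0.1],"rot":[0,0,0]},{"grip":50,"linear":[0,0,0],"rot":[0,0,0]},{"grip":50,"linear":[0,0,0],"rot":[0,0,0]},{"grip":50,"linear":[0,0,0],"rot":[0,0,0]},{"grip":50,"linear":[0,0,0],"rot":[0,0,0]}]' 30
python3 - <<'E'
from fr import *
to(-14,-131.5,10)
snap('wrist','wrist25');snap('side','side25');snap('top','top25')
to()
a,d,p=load('side25'); cv2.imwrite('pics/s25c.png',cv2.resize(a[190:320,280:440,::-1],None,fx=4.5,fy=4.5,interpolation=cv2.INTER_CUBIC))
E
```

```text
time_s: 29.13
eef_pos: [612.3, 2.7, 10.9]
ee_rot: [-0.006, 0.988, 0.039, 0.148]
force: [-15.1, -9.2, 17.9]
grip_width: 0.586
t 29.13 tcp fence [ -13. -131.] z 10.9 w [612.3   2.7  10.9] grip mm 49.8 F [-15.1  -9.2  17.9]
tool shift [-1.2  0.5  0.6] head of tool x rel fence 0.0003 (pos => turn +z tool) axis z [ 0.2912  0.0232 -0.9564]
t 29.28 tcp fence [ -13.1 -131. ] z 10.9 w [612.3   2.8  10.9] grip mm 49.6 F [-14.7  -7.8  18.5]
tool shift [ 0. -0.  0.] head of tool x rel fence 0.0003 (pos => turn +z tool) axis z [ 0.2911  0.0233 -0.9564]
```

View pics/s25c.png

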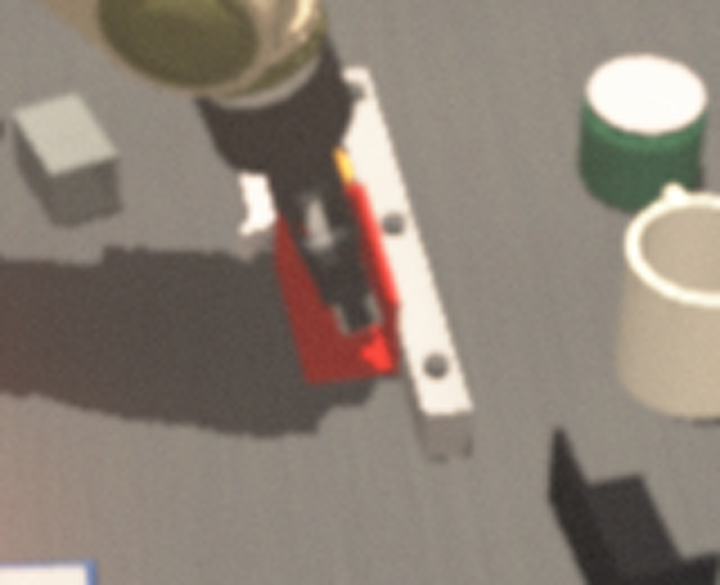

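View pics/wrist25.png

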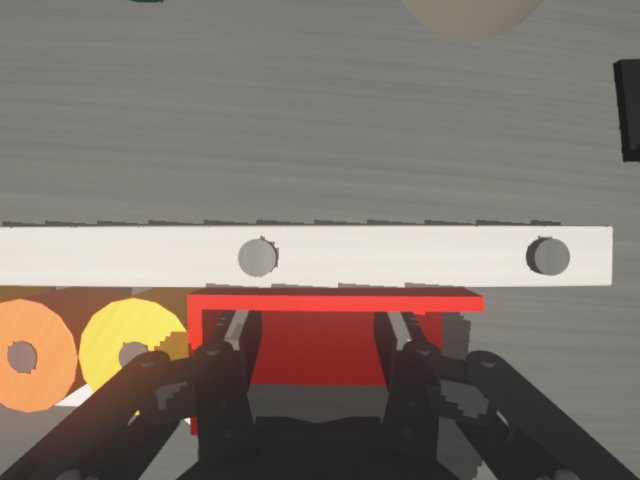

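Run:
```python
from fr import *
a,d,p=load('wrist25')
for u in (200,260,340,400,470):
    o,dd=ray(p,[(u,303)]); X=o+dd*d[303,u]; print(w2f(X)[0].round(1),X[0,2].round(1))
print('back top edge',w2f(onz(p,[(190,295),(482,295)],50)).round(1),'slugs',w2f(onz(p,[(22,357),(134,356)],45)).round(1))
for n in('top0','top25'):
    a,d,p=load(n); hsv=cv2.cvtColor(a,cv2.COLOR_RGB2HSV)
a0=load('top0')[0].astype(int);a1=load('top25')[0].astype(int)
for nm,b in {'mug':(305,135,360,180),'can':(258,138,292,175),'magnet':(382,282,413,312),'tube':(250,270,282,298),'wrench':(138,190,172,263),'hammer':(425,222,525,306)}.items():
    x0,y0,x1,y1=b; print(nm,abs(a0-a1)[y0:y1,x0:x1].mean().round(1))
```

```text
[ -2.5 -91.2] 49.9
[  -2.3 -111.8] 50.4
[  -2.  -138.7] 52.0
[  -1.9 -158.7] 52.5
[  -1.7 -181.6] 54.3
back top edge [[ 2.000e-01 -8.780e+01]
 [ 1.000e-01 -1.876e+02]] slugs [[-24.7 -21.4]
 [-23.1 -65. ]]
mug 2.8
can 2.4
magnet 2.3
tube 19.4
wrench 3.3
hammer 3.2
```

View pics/top25.png

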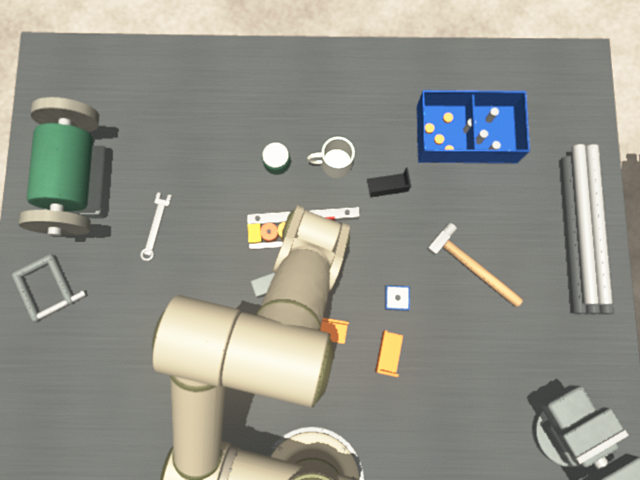

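Run:
```python
from fr import *
for n,vb,vf in (('wrist19',301,None),('wrist21',297,255),('wrist22',302,262),('wrist24',301,262),('wrist25',303,262)):
    a,d,p=load(n)
    for nm,v,us in(('brk',vb,(200,260,300,340,400,440,470)),('fence',vf,(60,150,300,400,450))):
        if v is None: continue
        r=[]
        for u in us:
            o,dd=ray(p,[(u,v)]); X=o+dd*np.median(d[v-1:v+2,u-2:u+3]); r.append(X[0,2].round(1))
        print(n,nm,r)
```

```text
wrist19 brk [np.float64(49.4), np.float64(49.4), np.float64(49.3), np.float64(49.3), np.float64(49.3), np.float64(49.3), np.float64(-0.8)]
wrist21 brk [np.float64(49.3), np.float64(49.7), np.float64(49.5), np.float64(49.2), np.float64(49.4), np.float64(49.3), np.float64(-0.3)]
wrist21 fence [np.float64(34.6), np.float64(34.7), np.float64(34.5), np.float64(40.4), np.float64(34.5)]
wrist22 brk [np.float64(49.6), np.float64(51.0), np.float64(51.7), np.float64(52.5), np.float64(54.0), np.float64(54.8), np.float64(55.4)]
wrist22 fence [np.float64(34.3), np.float64(34.4), np.float64(34.6), np.float64(34.5), np.float64(34.4)]
wrist24 brk [np.float64(49.1), np.float64(50.7), np.float64(51.4), np.float64(52.1), np.float64(53.2), np.float64(53.6), np.float64(54.4)]
wrist24 fence [np.float64(33.7), np.float64(34.4), np.float64(34.5), np.float64(34.3), np.float64(34.3)]
wrist25 brk [np.float64(49.2), np.float64(50.3), np.float64(50.8), np.float64(52.0), np.float64(52.8), np.float64(53.2), np.float64(53.6)]
wrist25 fence [np.float64(34.2), np.float64(34.6), np.float64(34.2), np.float64(34.1), np.float64(34.0)]
```

The upright leg's top edge rises from 49 to 53.6 mm toward the open end, so pushing the end plate high has tipped the bracket about 0.045 rad. I ease off, let it drop flat, then slide it on while pressing down.

```bash
python3 -m creep '[{"grip":50,"linear":[-2,0,-1.5],"rot":[0,0,0]},{"grip":50,"linear":[0,2,-1],"rot":[0,0,0]},{"grip":50,"linear":[0,3,0],"rot":[0,0,0]},{"grip":50,"linear":[0,3,0],"rot":[0,0,0]},{"grip":50,"linear":[0,0,0],"rot":[0,0,0]},{"grip":50,"linear":[0,0,0],"rot":[0,0,0]}]' 30
cat > bt.py <<'E'
from fr import *
import sys
n=sys.argv[1]; snap('wrist',n); to()
a,d,p=load(n)
X,uv=pts(p,d,d>0); f=np.c_[w2f(X),X[:,2]]
hsv=cv2.cvtColor(a,cv2.COLOR_RGB2HSV); 
isr=((hsv[...,0]<6)|(hsv[...,0]>174))&(hsv[...,1]>140); rr=isr[uv[:,1],uv[:,0]]
m=rr&(f[:,0]>-6)&(f[:,0]<3)&(f[:,2]>44)&(f[:,2]<62)
g=f[m]; 
for y in range(-200,-80,10):
    s=g[(g[:,1]>y)&(g[:,1]<=y+10)]
    if len(s)>5:
        t=s[s[:,2]>np.percentile(s[:,2],50)]; print(y,'ztop %.1f'%np.percentile(s[:,2],80),'x %.1f..%.1f'%(t[:,0].min(),t[:,0].max()),len(s))
print('y range',np.percentile(g[:,1],[0.5,99.5]).round(1))
E
python3 bt.py wrist26
```

```text
time_s: 29.78
eef_pos: [611.5, -5.1, 11.9]
ee_rot: [-0.006, 0.988, 0.038, 0.149]
force: [-0.2, 0.2, 0.8]
grip_width: 0.583
t 29.83 tcp fence [ -14.4 -138.7] z 12.0 w [611.6  -5.   12. ] grip mm 49.9 F [-0.3 -0.1  0.5]
tool shift [-0.  0. -0.] head of tool x rel fence -0.0004 (pos => turn +z tool) axis z [ 0.2938  0.0231 -0.9556]
-190 ztop 49.9 x -4.8..0.3 357
-180 ztop 49.9 x -4.7..0.3 432
-170 ztop 49.9 x -4.6..0.4 431
-160 ztop 49.9 x -4.6..0.4 435
-150 ztop 49.9 x -4.6..0.4 433
-140 ztop 49.8 x -4.5..0.1 435
-130 ztop 49.9 x -4.6..0.5 435
-120 ztop 49.9 x -4.6..0.5 434
-110 ztop 49.8 x -4.7..0.4 430
-100 ztop 49.9 x -6.0..0.4 463
-90 ztop 49.7 x -5.8..0.2 64
y range [-187.9  -89.2]
```

View pics/wrist26.png

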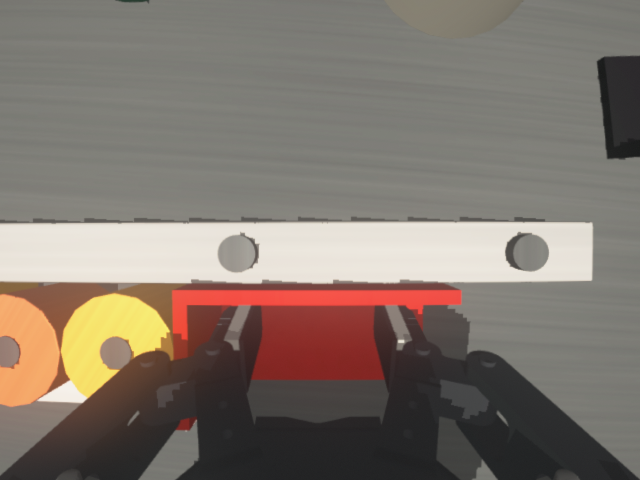

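```bash
python3 -m creep '[{"grip":50,"linear":[-0.5,0,1],"rot":[0,0,0]},{"grip":50,"linear":[-0.3,0,1],"rot":[0,0,0]},{"grip":50,"linear":[0,0,0],"rot":[0,0,0]}]' 30
python3 -c "
from fr import *
to()"
python3 -m creep '[{"grip":50,"linear":[-0.3,0,1],"rot":[0,0,0]},{"grip":50,"linear":[-0.3,0,1],"rot":[0,0,0]},{"grip":50,"linear":[0,0,0],"rot":[0,0,0]}]' 30
python3 -c "
from fr import *
to()"
```

```text
time_s: 30.08
eef_pos: [611.5, -4.9, 9.9]
ee_rot: [-0.006, 0.988, 0.038, 0.149]
force: [-0.5, 0.5, -0.3]
grip_width: 0.583
t 30.08 tcp fence [ -14.5 -138.6] z 9.9 w [611.5  -4.9   9.9] grip mm 49.6 F [-0.5  0.5 -0.3]
tool shift [ 0. -0.  0.] head of tool x rel fence -0.0002 (pos => turn +z tool) axis z [ 0.2941  0.023  -0.9555]
time_s: 30.33
eef_pos: [612.0, -5.0, 8.7]
ee_rot: [-0.006, 0.988, 0.038, 0.15]
force: [-2.9, -1.2, 6.2]
grip_width: 0.586
t 30.33 tcp fence [ -14.  -138.8] z 8.7 w [612.   -5.    8.7] grip mm 49.8 F [-2.9 -1.2  6.2]
tool shift [ 0. -0.  0.] head of tool x rel fence -0.0003 (pos => turn +z tool) axis z [ 0.2955  0.0229 -0.9551]
```

```bash
python3 -m creep '[{"grip":50,"linear":[-0.3,0,1],"rot":[0,0,0]},{"grip":50,"linear":[0,-1,0],"rot":[0,0,0]},{"grip":50,"linear":[0,-1,0],"rot":[0,0,0]},{"grip":50,"linear":[0,-1,0],"rot":[0,0,0]},{"grip":50,"linear":[0,0,0],"rot":[0,0,0]}]' 30
python3 bt.py wrist27 | sed -n '1p;3p;8p;12,14p'
python3 -m creep '[{"grip":50,"linear":[0,-1,0],"rot":[0,0,0]},{"grip":50,"linear":[0,-1,0],"rot":[0,0,0]},{"grip":50,"linear":[0,0,0],"rot":[0,0,0]}]' 30
python3 bt.py wrist28| sed -n '1p;3p;8p;12,14p'
```

```text
time_s: 30.75
eef_pos: [612.2, -2.7, 8.5]
ee_rot: [-0.005, 0.988, 0.038, 0.151]
force: [-6.4, -4.9, 11.2]
grip_width: 0.586
t 30.80 tcp fence [ -13.6 -136.5] z 8.5 w [612.2  -2.8   8.5] grip mm 50.3 F [-5.7 -4.4 11.8]
-190 ztop 53.4 x -4.7..0.4 307
-140 ztop 51.5 x -4.5..0.7 479
-100 ztop 50.0 x -6.0..0.7 492
-90 ztop 49.8 x -6.0..0.6 175
y range [-185.8  -87.1]
time_s: 31.05
eef_pos: [612.2, -2.0, 8.6]
ee_rot: [-0.004, 0.988, 0.038, 0.151]
force: [-6.6, -12.5, 13.0]
grip_width: 0.584
t 31.10 tcp fence [ -13.5 -135.8] z 8.7 w [612.2  -2.    8.7] grip mm 49.3 F [ -6.8 -13.1  12.3]
-190 ztop 54.0 x -4.9..0.2 299
-140 ztop 51.8 x -4.4..0.6 482
-100 ztop 49.9 x -5.8..0.7 482
-90 ztop 49.6 x -6.0..0.6 194
y range [-185.6  -87. ]
```

```bash
python3 -m creep '[{"grip":50,"linear":[-2,1,-1.5],"rot":[0,0,0]},{"grip":50,"linear":[-2,3,-3],"rot":[0,0,0]},{"grip":50,"linear":[-4,5,-6],"rot":[0,0,0]},{"grip":50,"linear":[0,5,-5],"rot":[0,0,0]},{"grip":0,"linear":[0,0,0],"rot":[0.1,0,0]},{"grip":0,"linear":[0,0,0],"rot":[0.1,0,0]},{"grip":0,"linear":[0,0,0],"rot":[0.1,0,0]},{"grip":0,"linear":[0,0,0],"rot":[0,0,0]},{"grip":0,"linear":[0,0,0],"rot":[0,0,0]},{"grip":0,"linear":[0,0,0],"rot":[0,0,0]}]' 30
python3 bt.py wrist29
```

```text
time_s: 31.93
eef_pos: [599.8, -14.8, 19.5]
ee_rot: [-0.152, 0.976, 0.06, 0.142]
force: [0.0, 0.9, 0.2]
grip_width: 0.005
t 31.98 tcp fence [ -26.9 -147.2] z 19.6 w [599.8 -14.4  19.6] grip mm -0.2 F [-0.3 -0.5 -0.2]
tool shift [-0.  0. -0.] head of tool x rel fence 0.0006 (pos => turn +z tool) axis z [ 0.2582  0.3136 -0.9138]
-190 ztop 49.8 x -4.4..0.6 352
-180 ztop 49.9 x -4.7..0.3 438
-170 ztop 49.8 x -4.8..0.3 426
-160 ztop 49.8 x -4.8..0.2 397
-150 ztop 49.8 x -4.9..0.1 369
-140 ztop 49.7 x -4.9..0.1 347
-130 ztop 49.8 x -5.1..-0.1 322
-120 ztop 49.7 x -5.1..-0.1 288
-110 ztop 49.7 x -4.7..-0.2 266
-100 ztop 49.6 x -5.8..-0.3 274
-90 ztop 49.4 x -5.9..-0.4 59
y range [-187.5  -88.6]
```

View pics/wrist29.png

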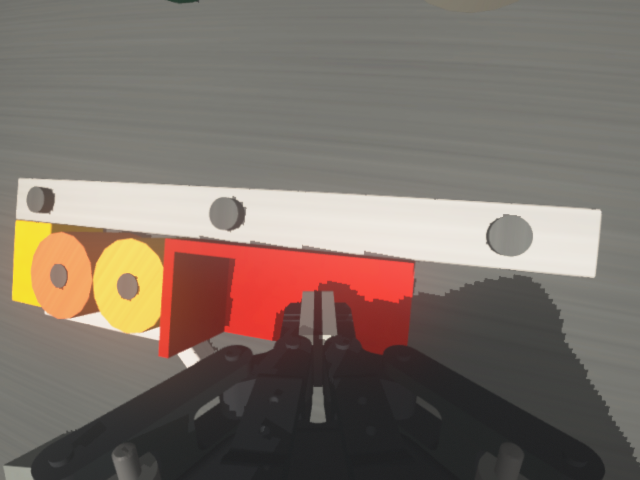

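```bash
python3 -c "
from fr import *
to(-24,-147,13)
to(-24,-112,13)
to(-24,-111,13)"
```

```text
t 31.98 tcp fence [ -26.9 -147.2] z 19.6 w [599.8 -14.4  19.6] grip mm -0.2 F [-0.3 -0.5 -0.2]
tool shift [0.8 1.9 6.8] head of tool x rel fence 0.0006 (pos => turn +z tool) axis z [ 0.2582  0.3136 -0.9138]
t 31.98 tcp fence [ -26.9 -147.2] z 19.6 w [599.8 -14.4  19.6] grip mm -0.2 F [-0.3 -0.5 -0.2]
tool shift [  0.8 -31.5  17.1] head of tool x rel fence 0.0006 (pos => turn +z tool) axis z [ 0.2582  0.3136 -0.9138]
t 31.98 tcp fence [ -26.9 -147.2] z 19.6 w [599.8 -14.4  19.6] grip mm -0.2 F [-0.3 -0.5 -0.2]
tool shift [  0.8 -32.5  17.4] head of tool x rel fence 0.0006 (pos => turn +z tool) axis z [ 0.2582  0.3136 -0.9138]
```

```bash
python3 -m creep '[{"grip":0,"linear":[0.4,1,3],"rot":[0,0,0]},{"grip":0,"linear":[0.4,1,3.5],"rot":[0,0,0]},{"grip":0,"linear":[0,-4.8,1.5],"rot":[0,0,0]},{"grip":0,"linear":[0,-7.6,2.3],"rot":[0,0,0]},{"grip":0,"linear":[0,-7.6,2.3],"rot":[0,0,0]},{"grip":0,"linear":[0,-5.7,1.8],"rot":[0,0,0]},{"grip":0,"linear":[0,-4.8,1.5],"rot":[0,0,0]},{"grip":0,"linear":[0,-1.9,0.6],"rot":[0,0,0]},{"grip":0,"linear":[0,0,0],"rot":[0,0,0]},{"grip":0,"linear":[0,0,0],"rot":[0,0,0]}]' 30
python3 bt.py wrist30 | sed -n '1p;3p;8p;12,14p'
```

```text
time_s: 32.82
eef_pos: [600.3, 19.0, 13.3]
ee_rot: [-0.153, 0.976, 0.06, 0.142]
force: [-0.6, 0.2, 0.4]
grip_width: 0.003
t 32.87 tcp fence [ -23.7 -114.1] z 13.3 w [600.4  18.8  13.3] grip mm -0.0 F [ 0.2 -0.6 -0.4]
-190 ztop 49.9 x -4.5..0.4 478
-140 ztop 49.9 x -4.9..0.0 478
-100 ztop 49.8 x -5.9..-0.2 376
-90 ztop 49.8 x -5.8..-0.5 88
y range [-187.4  -88.5]
```

View pics/wrist30.png

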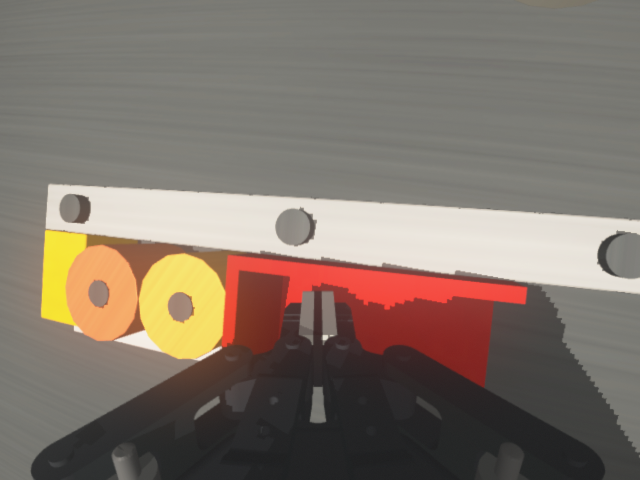

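```bash
python3 -m creep '[{"grip":0,"linear":[0,-2,0.6],"rot":[0,0,0]},{"grip":0,"linear":[0,-2,0.6],"rot":[0,0,0]},{"grip":0,"linear":[0,-2,0.6],"rot":[0,0,0]},{"grip":0,"linear":[0,-1,0.3],"rot":[0,0,0]},{"grip":0,"linear":[0,-1,0.3],"rot":[0,0,0]},{"grip":0,"linear":[0,0,0],"rot":[0,0,0]}]' 30
python3 bt.py wrist31 | sed -n '1p;3p;8p;12,14p'
python3 -m creep '[{"grip":0,"linear":[0,-1,0.3],"rot":[0,0,0]},{"grip":0,"linear":[0,-1,0.3],"rot":[0,0,0]},{"grip":0,"linear":[0,0,0],"rot":[0,0,0]}]' 30
python3 bt.py wrist32| sed -n '1p;3p;8p;12,14p'
```

```text
time_s: 33.37
eef_pos: [599.6, 27.5, 13.3]
ee_rot: [-0.153, 0.976, 0.06, 0.142]
force: [0.3, 0.4, -0.3]
grip_width: -0.003
t 33.42 tcp fence [ -23.8 -105.4] z 13.3 w [599.6  27.4  13.3] grip mm 0.2 F [-0.1  0.3  0. ]
-190 ztop 49.9 x -4.5..0.6 519
-140 ztop 49.8 x -4.7..0.4 477
-100 ztop 49.7 x -5.9..-0.1 409
-90 ztop 49.6 x -5.9..-0.8 88
y range [-187.4  -88.5]
time_s: 33.67
eef_pos: [599.4, 29.6, 13.3]
ee_rot: [-0.153, 0.976, 0.06, 0.142]
force: [-0.0, 0.3, 0.1]
grip_width: -0.001
t 33.72 tcp fence [ -23.8 -103.4] z 13.3 w [599.4  29.5  13.3] grip mm 0.7 F [ 0.4  0.1 -0.1]
-190 ztop 50.0 x -4.6..0.6 512
-140 ztop 49.8 x -4.7..0.4 482
-100 ztop 49.8 x -6.0..-0.1 412
-90 ztop 49.7 x -6.0..-0.2 96
y range [-187.4  -88.5]
```

```bash
python3 -m creep '[{"grip":0,"linear":[0,-1,0.3],"rot":[0,0,0]},{"grip":0,"linear":[0,-1,0.3],"rot":[0,0,0]},{"grip":0,"linear":[0,0,0],"rot":[0,0,0]}]' 30
python3 bt.py wrist33 | sed -n '1p;3p;8p;12,14p'
python3 -m creep '[{"grip":0,"linear":[0,-0.8,0.25],"rot":[0,0,0]},{"grip":0,"linear":[0,-0.8,0.25],"rot":[0,0,0]},{"grip":0,"linear":[0,0,0],"rot":[0,0,0]}]' 30
python3 bt.py wrist34| sed -n '1p;3p;8p;12,14p'
```

```text
time_s: 33.97
eef_pos: [599.4, 31.4, 13.3]
ee_rot: [-0.152, 0.976, 0.06, 0.142]
force: [0.3, -1.3, -0.8]
grip_width: -0.001
t 34.02 tcp fence [ -23.7 -101.5] z 13.3 w [599.4  31.3  13.3] grip mm 0.2 F [ 0.6 -0.6 -1. ]
-190 ztop 50.0 x -4.9..0.2 469
-140 ztop 49.9 x -4.7..0.3 497
-100 ztop 49.7 x -5.9..-0.1 415
-90 ztop 49.8 x -5.8..-0.2 124
y range [-186.8  -87.8]
time_s: 34.27
eef_pos: [599.6, 32.0, 13.3]
ee_rot: [-0.151, 0.976, 0.06, 0.142]
force: [-0.9, -7.4, -1.1]
grip_width: 0.0
t 34.32 tcp fence [ -23.5 -100.9] z 13.4 w [599.6  32.   13.4] grip mm -0.1 F [-0.9 -8.1 -0.9]
-190 ztop 50.0 x -5.2..-0.0 440
-140 ztop 49.9 x -4.8..0.3 496
-100 ztop 49.8 x -6.0..0.1 421
-90 ztop 49.8 x -5.9..0.0 146
y range [-186.3  -87.4]
```

```bash
python3 -c "
from fr import *
f=w2f(sensors.sense()['eef_pos'])[0];z=sensors.sense()['eef_pos'][2]
to(f[0]+10,f[1],z);to(f[0],f[1],z-10);to(f[0],f[1]-10,z)"
```

```text
t 34.32 tcp fence [ -23.5 -100.9] z 13.4 w [599.6  32.   13.4] grip mm -0.1 F [-0.9 -8.1 -0.9]
tool shift [9.6 0.9 2.8] head of tool x rel fence -0.0006 (pos => turn +z tool) axis z [ 0.2601  0.3129 -0.9135]
t 34.32 tcp fence [ -23.5 -100.9] z 13.4 w [599.6  32.   13.4] grip mm -0.1 F [-0.9 -8.1 -0.9]
tool shift [-3.   2.8  9.1] head of tool x rel fence -0.0006 (pos => turn +z tool) axis z [ 0.2601  0.3129 -0.9135]
t 34.32 tcp fence [ -23.5 -100.9] z 13.4 w [599.6  32.   13.4] grip mm -0.1 F [-0.9 -8.1 -0.9]
tool shift [ 0.   9.6 -2.9] head of tool x rel fence -0.0006 (pos => turn +z tool) axis z [ 0.2601  0.3129 -0.9135]
```

```bash
python3 -m creep '[{"grip":0,"linear":[0,3,-0.9],"rot":[0,0,0]},{"grip":0,"linear":[0,5,-1.5],"rot":[0,0,0]},{"grip":0,"linear":[0,5,-1.5],"rot":[0,0,0]},{"grip":0,"linear":[2.9,0.3,0.8],"rot":[0,0,0]},{"grip":0,"linear":[1.9,0.2,0.5],"rot":[0,0,0]},{"grip":0,"linear":[0,0,0],"rot":[0,0,0]},{"grip":0,"linear":[0,0,0],"rot":[0,0,0]}]' 30
python3 bt.py wrist35 | sed -n '1p;3p;8p;12,14p'
python3 -m creep '[{"grip":0,"linear":[1,0.1,0.3],"rot":[0,0,0]},{"grip":0,"linear":[1,0.1,0.3],"rot":[0,0,0]},{"grip":0,"linear":[0,0,0],"rot":[0,0,0]}]' 30
python3 -c "
from fr import *
to()"
```

```text
time_s: 34.9
eef_pos: [605.3, 20.1, 13.2]
ee_rot: [-0.153, 0.976, 0.06, 0.142]
force: [0.3, -0.4, -0.7]
grip_width: 0.003
t 34.95 tcp fence [ -18.9 -113.1] z 13.2 w [605.1  20.2  13.2] grip mm 0.2 F [ 0.1 -0.5 -0.3]
-190 ztop 49.9 x -5.0..-0.0 416
-140 ztop 49.8 x -4.8..0.2 459
-100 ztop 49.8 x -6.0..0.4 380
-90 ztop 49.7 x -5.9..0.2 117
y range [-186.4  -87.6]
time_s: 35.2
eef_pos: [607.5, 20.1, 13.3]
ee_rot: [-0.153, 0.976, 0.06, 0.142]
force: [1.0, 0.2, -0.2]
grip_width: -0.002
t 35.20 tcp fence [ -16.5 -113.3] z 13.3 w [607.5  20.1  13.3] grip mm -0.1 F [ 1.   0.2 -0.2]
tool shift [-0.  0. -0.] head of tool x rel fence -0.0002 (pos => turn +z tool) axis z [ 0.2589  0.3149 -0.9131]
```

Next come the downward and +x increments, made together.

```bash
python3 -m creep '[{"grip":0,"linear":[0.7,0.4,1.2],"rot":[0,0,0]},{"grip":0,"linear":[0.7,0.4,1.2],"rot":[0,0,0]},{"grip":0,"linear":[0,0,0],"rot":[0,0,0]}]' 30
python3 -c "
from fr import *
to()"
python3 -m creep '[{"grip":0,"linear":[0.7,0.4,1.2],"rot":[0,0,0]},{"grip":0,"linear":[0.7,0.4,1.2],"rot":[0,0,0]},{"grip":0,"linear":[0,0,0],"rot":[0,0,0]}]' 30
python3 -c "
from fr import *
to()"
```

```text
time_s: 35.45
eef_pos: [609.2, 20.2, 11.0]
ee_rot: [-0.153, 0.976, 0.06, 0.141]
force: [-2.0, -0.1, 1.9]
grip_width: 0.0
t 35.45 tcp fence [ -14.8 -113.3] z 11.0 w [609.2  20.2  11. ] grip mm 0.0 F [-2.  -0.1  1.9]
tool shift [-0.  0. -0.] head of tool x rel fence -0.0001 (pos => turn +z tool) axis z [ 0.2579  0.3152 -0.9133]
time_s: 35.7
eef_pos: [610.0, 20.4, 8.7]
ee_rot: [-0.153, 0.976, 0.06, 0.14]
force: [-12.1, -4.5, 6.5]
grip_width: 0.002
t 35.70 tcp fence [ -14.  -113.3] z 8.7 w [610.   20.4   8.7] grip mm 0.2 F [-12.1  -4.5   6.5]
tool shift [-0.  0. -0.] head of tool x rel fence 0.0010 (pos => turn +z tool) axis z [ 0.255   0.316  -0.9139]
```

```bash
python3 -m creep '[{"grip":0,"linear":[-0.3,0.3,0.9],"rot":[0,0,0]},{"grip":0,"linear":[-0.3,0.3,0.9],"rot":[0,0,0]},{"grip":0,"linear":[0,0,0],"rot":[0,0,0]}]' 30
python3 bt.py wrist36 | sed -n '1p;3p;8p;12,14p'
```

```text
time_s: 35.95
eef_pos: [610.1, 20.3, 8.0]
ee_rot: [-0.153, 0.976, 0.061, 0.141]
force: [-19.5, -5.0, 18.8]
grip_width: 0.001
t 36.00 tcp fence [ -13.9 -113.4] z 8.0 w [610.1  20.3   8. ] grip mm 0.0 F [-19.4  -5.2  19.7]
-190 ztop 49.9 x -4.4..0.7 436
-140 ztop 49.8 x -4.5..0.7 495
-100 ztop 49.8 x -6.0..0.6 408
-90 ztop 49.8 x -6.0..0.4 123
y range [-186.3  -87.7]
```

```bash
python3 -m creep '[{"grip":0,"linear":[0,0,-0.3],"rot":[0,0,0]},{"grip":0,"linear":[0,0,0],"rot":[0,0,0]},{"grip":0,"linear":[0,0,0],"rot":[0,0,0]},{"grip":0,"linear":[0,0,0],"rot":[0,0,0]},{"grip":0,"linear":[0,0,0],"rot":[0,0,0]},{"grip":0,"linear":[0,0,0],"rot":[0,0,0]}]' 30
python3 bt.py wrist37
python3 -c "
from fr import *
snap('side','side37')
a,d,p=load('side37'); cv2.imwrite('pics/s37c.png',cv2.resize(a[190:320,280:440,::-1],None,fx=4.5,fy=4.5,interpolation=cv2.INTER_CUBIC))"
```

```text
time_s: 36.5
eef_pos: [610.1, 20.3, 8.1]
ee_rot: [-0.153, 0.976, 0.061, 0.141]
force: [-16.8, -5.0, 17.0]
grip_width: 0.004
t 36.55 tcp fence [ -13.9 -113.4] z 8.1 w [610.1  20.3   8.1] grip mm -0.1 F [-16.7  -3.9  16.4]
tool shift [-0.  0. -0.] head of tool x rel fence 0.0011 (pos => turn +z tool) axis z [ 0.256   0.3163 -0.9135]
-190 ztop 50.0 x -4.4..0.5 427
-180 ztop 49.9 x -4.5..0.7 650
-170 ztop 49.8 x -4.6..0.5 612
-160 ztop 49.9 x -4.6..0.6 576
-150 ztop 49.9 x -4.4..0.7 526
-140 ztop 49.9 x -4.5..0.8 493
-130 ztop 49.9 x -4.4..0.8 449
-120 ztop 49.8 x -4.4..0.8 423
-110 ztop 49.8 x -4.5..0.7 399
-100 ztop 49.9 x -5.8..0.7 403
-90 ztop 49.8 x -5.9..0.5 123
y range [-186.4  -87.7]
```

View pics/wrist37.png

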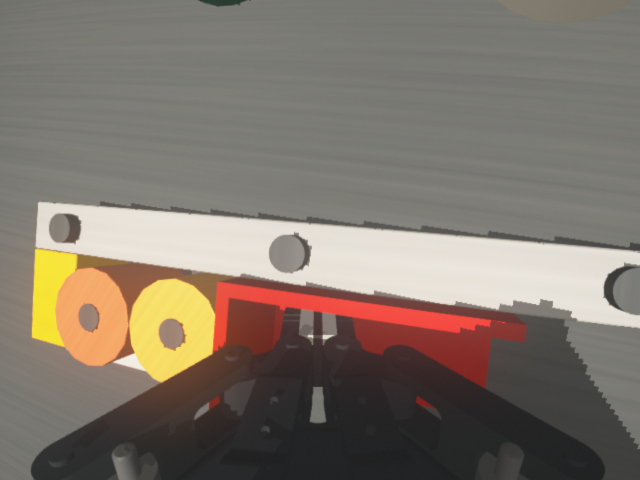

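View pics/s37c.png

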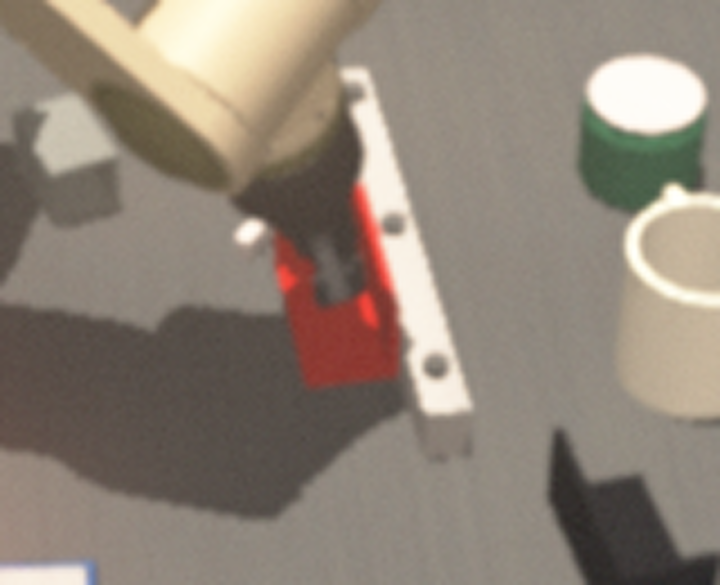

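The final wrist view shows yellow stop, copper (88,318), brass (171,334) and the red end plate (217,310) in line. The bracket is flat against the fence, and the push is about 17 N towards the fence and 16 N down. I check the slug positions, then hand in.

Run:
```python
from fr import *
from rig import ctrl
a,d,p=load('wrist37'); print(w2f(onz(p,[(88,318),(171,334)],45)).round(1))
print(ctrl.finish_job()); print(sensors.sense()['force'].round(1))
```

```text
[[-25.  -21.4]
 [-24.  -65.3]]
the job is handed in; nothing more can be done
None
the job is handed in; nothing more can be done
```

The job is handed in at about 36.6 s of the 72 s. No verdict was reported, but my own checks say everything ended where it should.

**What I did:**
- **Copper slug:** I gripped it, dragged it along the table into the lane mouth, and pushed it with closed fingers against the yellow stop.
- **Brass slug:** I did the same, and pushed it against the copper one.
- **Red bracket:** I slid it with two fingers square against the fence, then pushed its end plate up to the brass slug. I finished with a diagonal push of the closed fingertips on the bracket's inside corner, still pushing at hand-in.

**Last checks (wrist camera and wrist force, fence frame, mm):**

| Item | Measured | Target |
|---|---|---|
| Copper slug (x, y) | (-25.0, -21.4) | (-23, -22) |
| Brass slug (x, y) | (-24.0, -65.3) | (-23, -66) |
| Bracket heel off the fence face | within about 1 | within 4 |
| Bracket origin, along the fence | about -137 | -138 |
| Bracket top edge height, whole length | 49.8 to 50.0 | 50 |

The push measured about 17 N towards the fence and 16 N down, more than the 10 N suggested. That is the force at the wrist; I could not measure the contact forces on fence and table directly.

**What went wrong or disagreed:**
- **First bracket push:** pushing its end plate too high tipped the bracket by about 0.045 rad. I released it, it dropped flat, and I pushed it again low down.
- **Brass slug:** it stuck on the table during dragging until I eased the downward load.
- **Camera offset:** the fixed cameras and the wrist camera differed by about 2 to 3 mm in x. I worked in the wrist camera's frame.
- **Bystanders:** before that second push, the mug, can, magnet, wrench and hammer showed no change against the first overhead picture. The arm hid part of the tube offcut, so I could not compare it fully.

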